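Arm the snap trap in the shop's rodent station and close it up

ROBOT

A 6-joint arm with a two-finger parallel gripper is mounted at the origin on the work surface. World frame = base frame: x ahead of the robot, y to its left, z up, the work surface at z = 0. Lengths are in mm, angles in rad, forces in N, time in s.
With the tool pointing down it reaches from about 325 to 775 mm from the base axis. Payload 5.5 kg.
Tool frame: the origin (TCP) lies at the very end of the fingers, on their centre line; the grasp point (between the pads) lies 19 mm behind it; x points along the fingers, y is the direction in which the jaws open and shut, and the axes are right-handed (so a half turn about x gives the same grasp; the last joint's range is limited). The gripper opens to 88 mm and grips with 3 to 60 N. Pads are 20 mm wide; open, the fingers measure 115 mm over their backs; the gripper's body (75 mm by 178 mm) begins 61 mm behind the grasp point.
Start: joints at [1.272, 0.091, 1.231, -0, 1.82, -0.057], TCP at [143.674, 582.558, 187.431] pointing down, gripper open.
Joint ranges: [-2.87, 2.87], [-0.86, 2.18], [0.17, 2.46], [-1.51, 4.65], [0.06, 2.69], [-2.65, 2.65]. Speed limits (rad/s): [2.57, 2.57, 3.01, 3.14, 3.14, 3.14].

INTERFACE

Orientations are given as a unit quaternion [x, y, z, w].
In Python, from rig import sensors, imaging, job_done gives the robot as it stands.
- The arm moves only by the shell command python3 -m crank 'ROWS' [FORCE]. ROWS is JSON, one flat list of numbers, 5 for each row, row after row: the shift along the tool's x, y, z in m, then the turn about the tool's x in units of 8 degrees (1.0 is 8 degrees), then the finger opening in m, from 0 to 0.0878. In form: [x, y, z, twist, fingers, x, y, z, twist, fingers, ...]. A call has 1 to 8 rows; each row shifts and turns the pose as measured when the row begins, along the tool's axes as they then stand; what a row does not reach is not made up. A row lasts 1/10 s, in which the tool goes at most 50 mm and 8.59 degrees, less where a joint would pass 70% of its speed; a pose out of reach is approached as far as the arm can. A call with a gripper value outside its range is refused whole. The fingers move at their own pace and stop on an object; FORCE is the grip in N (left out, the last holds). Time passes only in rows, so rows that do not move let the fingers close. It gives the time, the measured TCP pose, the force and the opening at its end, in the units of the state.
- sensors.get_obs(): the state, without advancing time (a new reading comes with each control period).
- imaging.camera(name): name is "side" or "top" or "wrist"; returns a dict with "pixels" (480x640x3 uint8, blue, green, red), "fov_y" (degrees; the focal length in pixels is half the picture's height over the tangent of half this angle, whatever the lens; pixels are square), "cx", "cy" (the principal point, pixels), "R" (3x3) and "t" (3): a world point X has camera coordinates R X + t; the wrist camera has in their place "hand_eye" (4x4, takes a point from camera to tool coordinates, whose origin is the TCP and whose axes are the tool frame's). Camera axes: x right, y down, z forward; pixel columns grow to the right and rows downward; lengths in mm; the calibration is good to about 2 mm. A picture is of the moment at which its call begins: read the wrist's pose just before it. There is no depth.
- job_done(): hands the job in, once; it reports no verdict.
The state is a dict: "time_s": time; "joint_positions": joint angles; "dq": joint speeds; "joint_torque": joint torques, N m; "position": TCP position; "eef_rot": TCP orientation; "wrist_force": force on the tool from outside, world axes, zero at the start; "torque": the same for the moment, N m; "grip_width": finger opening in mm.
Only numpy, scipy, OpenCV 4.12 (cv2) and the standard library are available. Lean on these libraries where they do the work, as an engineer would, in place of code of your own. Each camera call takes 0.05 s, during which the arm holds its last target.

TASK

Set the snap trap that is screwed inside the open rodent station: draw its sprung bar back until the catch hooks it, feeling for the catch and not forcing it, then let go gently so that the trap stays set and does not snap. Then close the station's lid gently and fully over the set trap, and leave the other things on the counter where they are.

Things in the scene. Friction and masses are not known exactly. Their poses are not given: they have to be found in the camera images.
- station: Rodent station, fixed to the counter: grey open tray 236 (x) x 174 (y) x 42 mm high, walls 4 mm, with a black snap trap in it, whose base has its top at z = 12 mm. Origin: on the counter under the tray's centre; z up. A gap 66 mm wide in each end wall (+x, -x) is the animals' doorway. The lid is hinged along the -y wall. The frames of all points on the station are parallel to this one.
- jaw_shaft (a point): Middle of the steel shaft, along y, about which the trap's jaw turns; on the station at x = -22, y = 0, z = 48 mm. It runs between two black cheeks at y = +-36 mm (20 mm long, 4 mm thick, top at z = 56 mm).
- jaw (a joint): Angle of the trap's sprung jaw, a U of steel wire, in rad: 0 = sprung, lying level towards the station's +x on the strike rib; grows as the bar is lifted and drawn back over the shaft towards -x. A spring pulls it to 0: about 5.5 N at the bar at 0, 7.5 N near the catch. The catch hooks it somewhere between 1.9 and 2.62 rad. Let go before that, it flies shut; let go after, it rests on the catch.
- bar (a point): Middle of the jaw's bar: a black rubber sleeve 10 mm thick, 56 mm long, along the station's y, 78 mm from the shaft. Steel side wires (6 mm) run from its ends to the shaft at y = +-27 mm: 48 mm are free between them. Its frame turns with the jaw: x points from the shaft to the bar. At jaw 0 it is at x = 56, z = 48 mm of the station; past 1.57 rad it stands up behind the shaft.
- strike_rib (a point): Middle of the top of the black strike rib on which the sprung bar lies: 7 mm thick in x, 74 mm long in y; at x = 56, z = 43 mm of the station.
- catch_place (a point): Where a toe on the shaft meets the catch, a notched steel upright 18 mm wide on the treadle, its top at z = 48 to 66 mm; this point is at x = 6, y = 0, z = 48 mm of the station, but the catch's height is set by a screw and is up to 9 mm above or below it. From jaw 1.5 rad on the toe pushes the catch aside (under 1.5 N at the bar); then the notch springs back around the toe.
- treadle: Steel treadle plate 30 x 44 mm that carries the catch. Origin: on its pivot at x = 5, z = 18 mm of the station; plate up to x = 40, top at z = 27 mm; 2.5 N on it fires the set trap. It tips about 0.2 rad as the toe passes, then springs level: hooked. 0.06 rad (5 mm at the bar) further the toe meets the notch's top: a hard stop; 1 N more at the bar is 2.8 N there. Over 30 N bends the catch.
- lid (a joint): Angle of the black lid, rad: 0 = closed, 1.57 = its top face upright on the station's -y side; starts open at 1.6 to 1.85. Stiff hinge (0.4 N m): the lid stays where it is left.
- lid_hinge (a point): Middle of the lid's hinge line, which runs along the station's x at y = -87, z = 42 mm of the station.
- lid_middle (a point): Middle of the lid's outer top face. Its frame turns with the lid: z points out of the face, y from the hinge side to the free side. The lid measures 240 (x) x 176 (y) x 94 mm, open underneath; closed, its top is 136 mm above the counter (2 mm ribs on it reach 138 mm). This point is 86 mm from the hinge line along the lid's y and 94 mm along its z.
- mug: White mug, 80 mm wide, 92 mm high, beside the station; leave it alone. Origin under its centre.
- tape: Roll of brown parcel tape lying flat, 100 mm wide, 48 mm high; leave it alone. Origin under its centre.
- driver: Screwdriver, 200 mm long, lying on the counter; leave it alone.
- tin: Plain metal can, 68 mm wide, 85 mm high; leave it alone. Origin under its centre.

How it is judged:
By the outcome, as a careful person would: the job done as asked, in the order asked, and still so for the second after the job is handed in, with the robot touching nothing.
It also fails if it takes over 72 s, if anything falls off the work surface, if the arm or the gripper's body presses on something with over 40 N, if the wrist force passes 120 N, or if a joint passes its speed limit or range.

## Working session

There is one attempt and no reset: what is moved stays moved. The work goes in short steps, Python scripts to look and compute and a shell command to move; the robot and the scene stay as the last step left them, time stands still between calls to the robot, and variables do not carry over. Pictures are saved under pics/ and viewed, and the job is handed in when it is done.

```bash
ls; mkdir -p pics; python3 - <<'E'
from rig import sensors, imaging
import cv2
o=sensors.get_obs();print(o)
for n in ["side","top","wrist"]:
    c=imaging.camera(n);cv2.imwrite(f"pics/{n}0.png",c["pixels"]);print(n,{k:v for k,v in c.items() if k!="pixels"})
E
```

```text
pics
{'time_s': 0.0, 'joint_positions': array([ 1.27228304e+00,  9.18483617e-02,  1.23184752e+00, -6.50457552e-06,
        1.81976224e+00, -5.66729521e-02]), 'dq': array([ 0.00082997, -0.00017747, -0.00125922, -0.00020531,  0.00214099,
       -0.00082734]), 'joint_torque': array([ 1.17692856e-03, -4.46438634e+01, -4.06459916e+01,  6.96190540e-02,
        2.92270834e-02, -1.52083085e-04]), 'position': array([143.58171801, 582.21560701, 186.33486832]), 'eef_rot': array([ 0.08464622,  0.70205748, -0.08594534,  0.70182884]), 'wrist_force': array([ 0.02274148, -0.53129045,  0.85137391]), 'torque': array([-0.01710819, -0.02375876, -0.03477863]), 'grip_width': 87.43590388793328}
side {'fov_y': 50.12330974603954, 'cx': 331.2848268969783, 'cy': 238.7028211802971, 'R': array([[-0.95751279, -0.28800357,  0.01493981],
       [-0.20349902,  0.63804159, -0.74262445],
       [ 0.20434627, -0.71411265, -0.66954143]]), 't': array([ 543.58128376,  130.16413459, 1010.5136966 ])}
top {'fov_y': 53.42626632581891, 'cx': 313.9529180034275, 'cy': 241.08761464498662, 'R': array([[ 0.02713787, -0.99955794,  0.01214299],
       [-0.99494422, -0.02818363, -0.09639336],
       [ 0.09669298, -0.00946568, -0.99526924]]), 't': array([ 72.75337617, 562.72276741, 894.55542309])}
wrist {'fov_y': 67.10273411185332, 'cx': 319.66795670831596, 'cy': 234.22705735505562, 'hand_eye': array([[-4.73800609e-04, -2.41258985e-01,  9.70460652e-01,
        -1.96812195e+02],
       [ 9.99999315e-01, -1.15301253e-03,  2.01580198e-04,
         1.54361685e-02],
       [ 1.07032026e-03,  9.70460083e-01,  2.41259366e-01,
        -6.56678669e+01],
       [ 0.00000000e+00,  0.00000000e+00,  0.00000000e+00,
         1.00000000e+00]])}
```

View pics/side0.png

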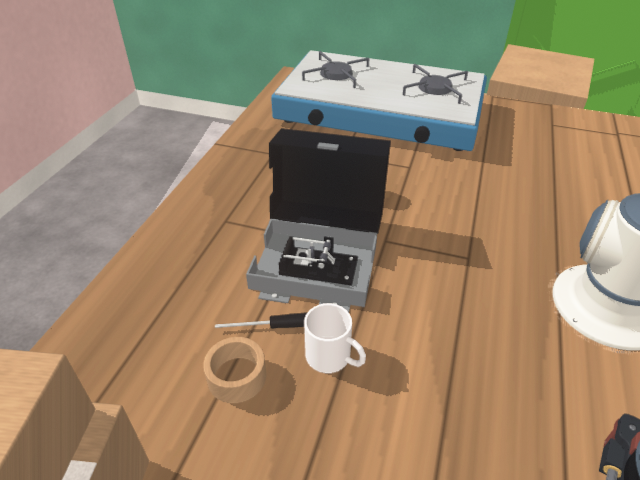

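View pics/top0.png

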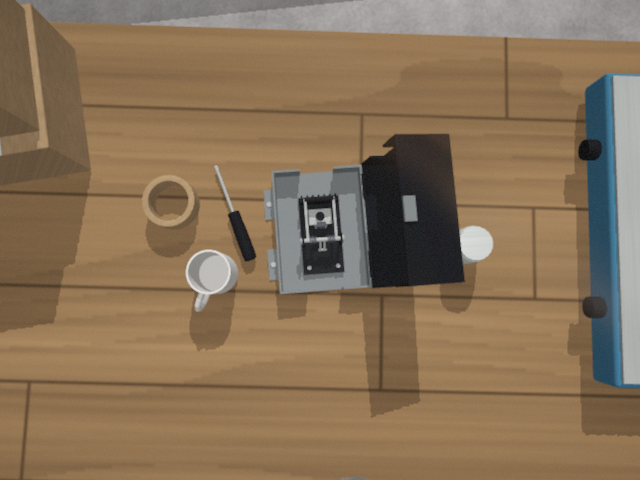

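View pics/wrist0.png

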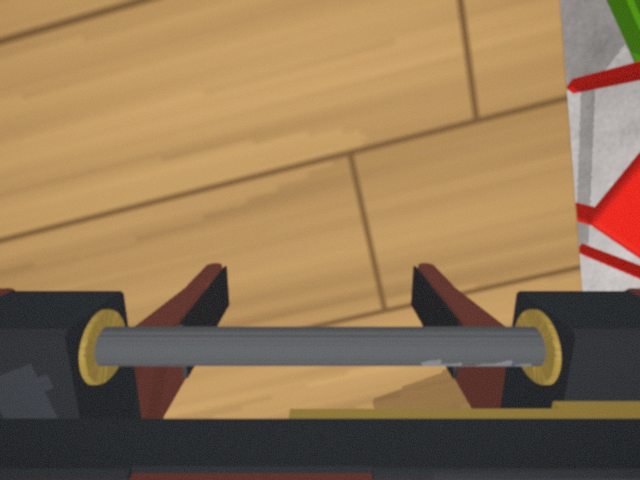

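The views show the grey tray at top-view px (275–370, 168–292). The lid is open on its right, which is world −y, with the bar near (320,197) and the shaft near (320,240). The mug, tape and driver are to the left of the tray, and the tin is behind the lid at (477,243).

```bash
python3 - <<'E'
import cv2
a=cv2.imread("pics/top0.png")[150:310,250:410];cv2.imwrite("pics/topz.png",cv2.resize(a,(640,640),interpolation=cv2.INTER_CUBIC)[:600])
a=cv2.imread("pics/side0.png")[120:320,230:410];cv2.imwrite("pics/sidez.png",cv2.resize(a,None,fx=3,fy=3,interpolation=cv2.INTER_CUBIC))
E
```

```text
(no output)
```

View pics/topz.png

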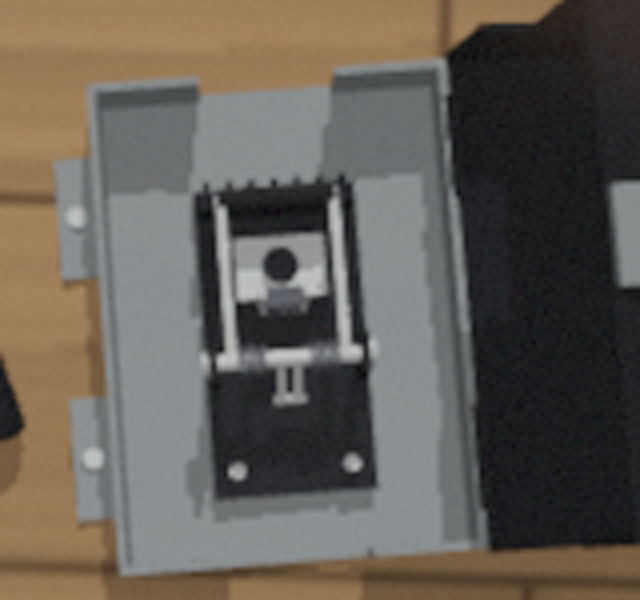

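View pics/sidez.png

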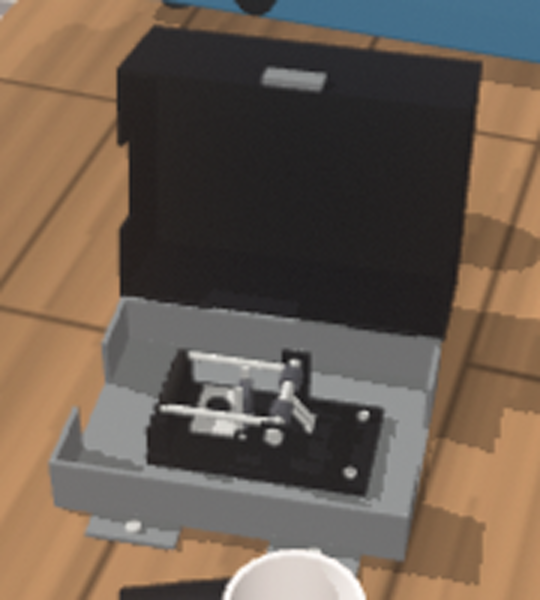

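```bash
cat > h.py <<'E'
import numpy as np
from rig import sensors, imaging
from scipy.spatial.transform import Rotation as Ro
def proj(c,X):
    f=240/np.tan(np.radians(c["fov_y"]/2)); p=np.asarray(X)@c["R"].T+c["t"]
    return np.c_[c["cx"]+f*p[:,0]/p[:,2],c["cy"]+f*p[:,1]/p[:,2]]
def ray(c,uv,z):
    f=240/np.tan(np.radians(c["fov_y"]/2)); d=c["R"].T@np.array([(uv[0]-c["cx"])/f,(uv[1]-c["cy"])/f,1]); o=-c["R"].T@c["t"]
    return o+d*(z-o[2])/d[2]
E
python3 - <<'E'
from h import *
from scipy.optimize import least_squares
t=imaging.camera("top");s=imaging.camera("side")
C={(1,1):(272.5,171.3),(1,-1):(361.5,165),(-1,1):(280.5,293.5),(-1,-1):(371.75,286.75)}
S={(1,1):(247.3,274),(-1,1):(366.7,292.3),(-1,-1):(376.7,232.7)}
def P(p,L):
    c,si=np.cos(p[2]),np.sin(p[2]);L=np.array(L,float);return np.c_[p[0]+c*L[:,0]-si*L[:,1],p[1]+si*L[:,0]+c*L[:,1],L[:,2]]
loc=lambda K:[(a*118,b*87,42) for a,b in K]
def r(p,which):
    e=[]
    if 't' in which:e.append(proj(t,P(p,loc(C)))-np.array(list(C.values())))
    if 's' in which:e.append(proj(s,P(p,loc(S)))-np.array(list(S.values())))
    return np.vstack(e).ravel()
for w in ['t','s','ts']:
    q=least_squares(r,[500,0,0],args=(w,));print(w,q.x,np.round(q.fun,1))
p=q.x
print("top px shaft,bar,rib ends,cheeks");print(proj(t,P(p,[(-22,0,48),(56,0,48),(-22,36,48),(-22,-36,48),(56,37,43),(56,-37,43)]))*4-[1000,600])
print("side");print(proj(s,P(p,[(-22,0,48),(56,0,48),(-22,36,48),(-22,-36,48)]))*3-[690,360])
print("tin",ray(t,(477,243),85),"mug",ray(t,(211,272),92))
print(Ro.from_quat(sensors.get_obs()["eef_rot"]).as_matrix())
# lid
for ang in [1.6,1.7,1.8,1.85]:
    c,si=np.cos(ang),np.sin(ang)
    L=[(x,-87+c*y-si*z,42+si*y+c*z) for x in(120,-120) for y,z in((174,94),(174,0))]
    print(ang,np.round(proj(t,P(p,L)),0).tolist(),np.round(proj(s,P(p,L)),0).tolist())
E
```

```text
t [5.83770493e+02 7.45906848e+01 1.00331693e-01] [-0.5 -0.4  0.4 -0.3 -0.4  0.4  0.5  0.3]
s [5.80734907e+02 7.39398122e+01 1.09212332e-01] [-0.8  0.4  0.1 -0.3  0.8 -0.3]
ts [5.82475633e+02 7.42457428e+01 1.04255315e-01] [-0.6  0.4  0.3  0.2  0.   1.2  0.9  0.8 -1.8  0.  -1.1 -0.2  0.1 -0.2]
top px shaft,bar,rib ends,cheeks
[[291.03860652 360.76328556]
 [278.12355338 198.10391479]
 [214.95877314 366.52489089]
 [367.00002923 355.01064759]
 [200.7329884  205.73194038]
 [354.89529402 194.31248012]]
side
[[284.33762688 395.05973297]
 [172.34263669 379.15595933]
 [273.63252076 431.87380985]
 [294.51475514 360.06133335]]
tin [ 559.72601004 -207.19735083   85.        ] mug [493.7511843  270.48692669  92.        ]
[[-2.83604553e-04  2.39437239e-01  9.70911802e-01]
 [-8.76045753e-04  9.70911409e-01 -2.39437398e-01]
 [-9.99999576e-01 -9.18468697e-04 -6.55969201e-05]]
1.6 [[436.0, 132.0], [377.0, 135.0], [452.0, 284.0], [392.0, 289.0]] [[277.0, 126.0], [264.0, 149.0], [390.0, 139.0], [385.0, 163.0]]
1.7 [[445.0, 133.0], [388.0, 135.0], [461.0, 283.0], [403.0, 288.0]] [[279.0, 127.0], [267.0, 145.0], [390.0, 139.0], [386.0, 159.0]]
1.8 [[452.0, 135.0], [399.0, 135.0], [468.0, 282.0], [413.0, 287.0]] [[281.0, 128.0], [269.0, 142.0], [390.0, 141.0], [387.0, 155.0]]
1.85 [[455.0, 136.0], [404.0, 135.0], [471.0, 282.0], [418.0, 287.0]] [[282.0, 130.0], [270.0, 140.0], [390.0, 142.0], [387.0, 154.0]]
```

```bash
cat >> h.py <<'E'
S=(583.2,74.4,0.102)
def st(x,y,z):
    c,s=np.cos(S[2]),np.sin(S[2]);return np.array([S[0]+c*x-s*y,S[1]+s*x+c*y,z])
def status(n=1):
    o=sensors.get_obs();R=Ro.from_quat(o["eef_rot"]).as_matrix()
    c,s=np.cos(S[2]),np.sin(S[2]);d=o["position"]-np.array([S[0],S[1],0])
    ps=[c*d[0]+s*d[1],-s*d[0]+c*d[1],d[2]];f=o["wrist_force"];fs=[c*f[0]+s*f[1],-s*f[0]+c*f[1],f[2]]
    yaw=np.arctan2(R[1,1],R[0,1])
    print("t %.2f P_st %s F_st %s yawerr(units) %.3f w %.1f j %s"%(o["time_s"],np.round(ps,1),np.round(fs,2),np.degrees(yaw-S[2])/8,o["grip_width"],np.round(o["joint_positions"],2)))
    return o,R
def need(tgt):
    o,R=status();print("need tool m",np.round(R.T@(np.array(tgt)-o["position"])/1000,4))
E
python3 -m crank '[0,0,0,1,0.0878, 0,0,0,1,0.0878, 0,0,0,1,0.0878, 0,0,0,1,0.0878, 0,0,0,1,0.0878, 0,0,0,1,0.0878, 0,0,0,1,0.0878, 0,0,0,1,0.0878]'
python3 -m crank '[0,0,0,0.8,0.0878]'
python3 -c "
from h import *
need(st(56,0,150))"
```

```text
time_s: 1.05
position: [143.4, 581.8, 185.1]
eef_rot: [0.455, 0.54, -0.457, 0.541]
wrist_force: [0.0, -0.2, -0.1]
grip_width: 87.7
time_s: 1.15
position: [143.4, 581.7, 184.9]
eef_rot: [0.486, 0.512, -0.488, 0.513]
wrist_force: [0.1, -0.0, 0.0]
grip_width: 87.8
t 1.15 P_st [-385.8  549.5  184.9] F_st [ 0.13 -0.03  0.04] yawerr(units) -0.362 w 87.8 j [1.27 0.09 1.23 0.   1.82 1.22]
need tool m [0.0364 0.4691 0.5263]
```

```bash
python3 -m crank '[0,0.032,0.036,-0.36,0.0878, 0,0.032,0.036,0,0.0878, 0,0.032,0.036,0,0.0878, 0,0.032,0.036,0,0.0878, 0,0.032,0.036,0,0.0878, 0,0.032,0.036,0,0.0878, 0,0.032,0.036,0,0.0878, 0,0.032,0.036,0,0.0878]'
python3 -c "
from h import *
need(st(56,0,130))"
```

```text
time_s: 1.95
position: [429.6, 313.4, 182.8]
eef_rot: [0.47, 0.526, -0.474, 0.527]
wrist_force: [0.3, 0.5, 0.2]
grip_width: 87.6
t 1.95 P_st [-128.4  253.4  182.8] F_st [0.38 0.44 0.24] yawerr(units) 0.057 w 87.6 j [ 0.57 -0.09  1.42 -0.    1.82  0.46]
need tool m [0.0535 0.1826 0.2546]
```

```bash
python3 -m crank '[0,0.03,0.042,0.06,0.06, 0,0.03,0.042,0,0.06, 0,0.03,0.042,0,0.06, 0,0.03,0.042,0,0.06, 0,0.03,0.042,0,0.06, 0,0.02,0.025,0,0.06, 0,0,0,0,0.06]'
python3 - <<'E'
from h import *
import cv2
need(st(56,0,90))
c=imaging.camera("wrist");cv2.imwrite("pics/w1.png",c["pixels"])
c=imaging.camera("top");cv2.imwrite("pics/t1.png",c["pixels"])
E
```

```text
time_s: 2.65
position: [619.6, 95.4, 181.1]
eef_rot: [0.473, 0.523, -0.479, 0.523]
wrist_force: [0.6, 0.9, -1.8]
grip_width: 60.2
t 2.65 P_st [ 38.3  17.2 181.1] F_st [ 0.74  0.88 -1.79] yawerr(units) -0.057 w 60.2 j [ 0.1   0.17  1.16 -0.01  1.82  0.01]
need tool m [0.0912 0.0182 0.0165]
```

View pics/w1.png

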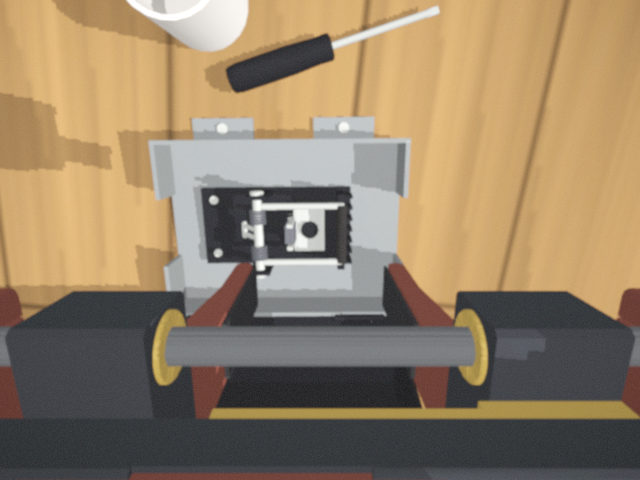

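View pics/t1.png

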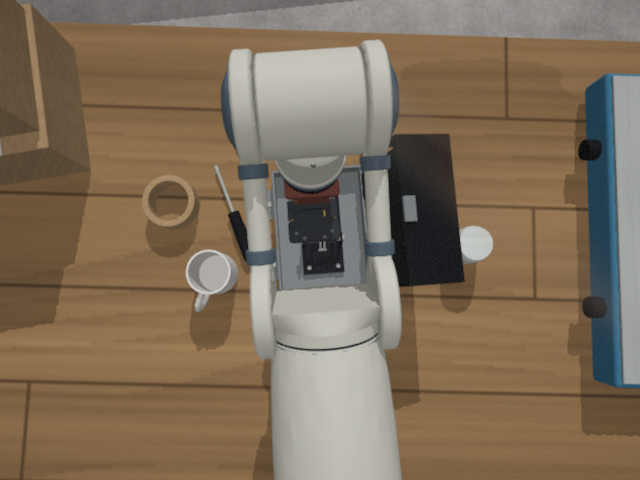

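```bash
cat >> h.py <<'E'
def wcam(name=None):
    o=sensors.get_obs();c=imaging.camera("wrist");H=c["hand_eye"].copy();Rt=Ro.from_quat(o["eef_rot"]).as_matrix()
    M=np.eye(4);M[:3,:3]=Rt;M[:3,3]=o["position"];M=M@H
    u,_,v=np.linalg.svd(M[:3,:3]);A=u@v
    c["R"]=A.T;c["t"]=-A.T@M[:3,3]
    if name:
        import cv2;cv2.imwrite(name,c["pixels"])
    return c
def tost(X):
    c,s=np.cos(S[2]),np.sin(S[2]);d=np.asarray(X)-np.array([S[0],S[1],0]);return np.round([c*d[0]+s*d[1],-s*d[0]+c*d[1],d[2]],1)
E
python3 - <<'E'
from h import *
import cv2
c=wcam("pics/w2.png")
a=c["pixels"][170:290,190:370];cv2.imwrite("pics/w2z.png",cv2.resize(a,None,fx=4,fy=4,interpolation=cv2.INTER_CUBIC))
print((proj(c,[st(-22,27,48),st(-22,-27,48),st(56,27,48),st(56,-27,48),st(56,0,48),st(118,87,42)])-[190,170])*4)
status()
E
```

```text
[[ 267.67454124  159.09502604]
 [ 278.50983272  380.23442841]
 [ 604.51461425  157.42789733]
 [ 602.55480077  378.91085898]
 [ 603.51571522  270.31574013]
 [ 881.13173117 -111.77945385]]
t 2.80 P_st [ 36.6  21.6 182.4] F_st [-0.68  0.39 -0.03] yawerr(units) -0.023 w 59.7 j [ 0.11  0.16  1.16 -0.    1.82  0.01]
```

View pics/w2z.png

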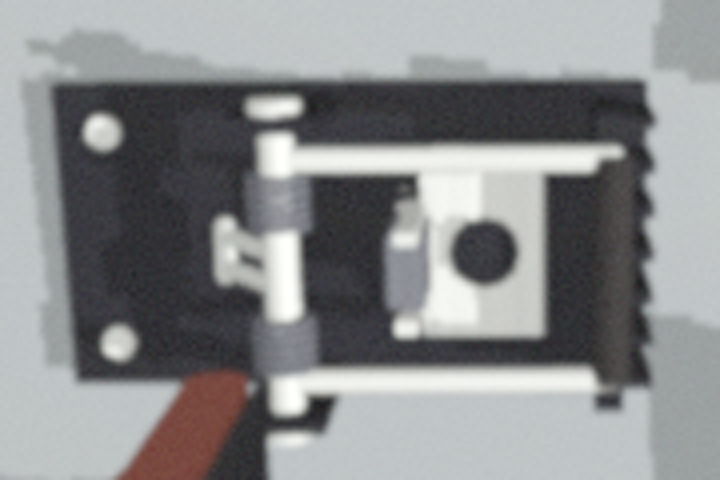

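```bash
python3 - <<'E'
from h import *
import cv2
c=wcam("pics/w3.png")
a=c["pixels"][170:290,190:370];cv2.imwrite("pics/w3z.png",cv2.resize(a,None,fx=4,fy=4,interpolation=cv2.INTER_CUBIC))
print((proj(c,[st(-22,0,48),st(56,27,48),st(56,-27,48),st(56,0,48)])-[190,170])*4)
need(st(57.5,0,100))
E
```

```text
[[274.44737299 275.46503765]
 [605.27752949 161.88453257]
 [602.9374315  382.7217868 ]
 [604.08487091 274.43684788]]
t 2.85 P_st [ 36.5  22.2 182.7] F_st [-0.19  0.72  0.06] yawerr(units) -0.015 w 60.1 j [ 0.11  0.16  1.16 -0.    1.82  0.01]
need tool m [0.0828 0.0213 0.0218]
```

View pics/w3z.png

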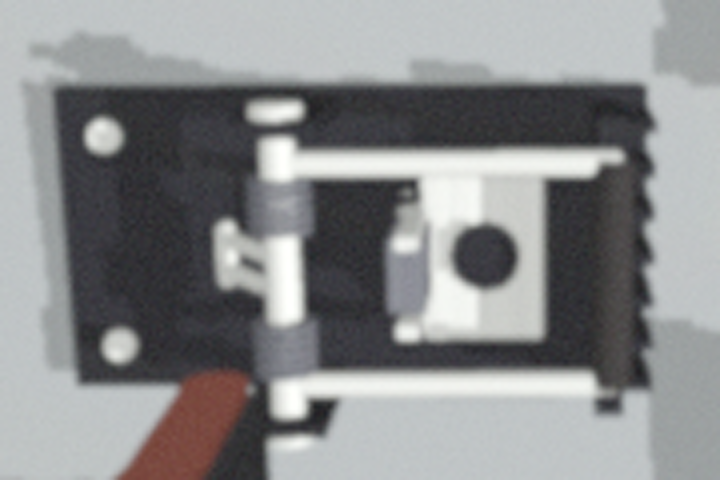

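```bash
python3 -m crank '[0.02,0.011,0.011,0,0.024, 0.02,0.01,0.01,0,0.024, 0.02,0,0,0,0.024, 0.015,0,0,0,0.024, 0,0,0,0,0.024]'
python3 - <<'E'
from h import *
import cv2
need(st(58,0,34))
c=wcam("pics/w4.png")
need(st(58,0,34))
E
```

```text
time_s: 3.35
position: [638.2, 89.6, 110.0]
eef_rot: [0.472, 0.526, -0.471, 0.529]
wrist_force: [0.3, -0.8, -0.1]
grip_width: 25.1
t 3.35 P_st [ 56.2   9.5 110. ] F_st [ 0.26 -0.87 -0.15] yawerr(units) 0.070 w 25.1 j [ 0.09  0.21  1.24 -0.    1.69 -0.02]
need tool m [0.076  0.0014 0.0093]
t 3.40 P_st [ 56.7   9.6 111.4] F_st [ 0.7   0.67 -0.83] yawerr(units) 0.071 w 24.8 j [ 0.09  0.21  1.24 -0.    1.69 -0.02]
need tool m [0.0775 0.0008 0.0094]
```

View pics/w4.png

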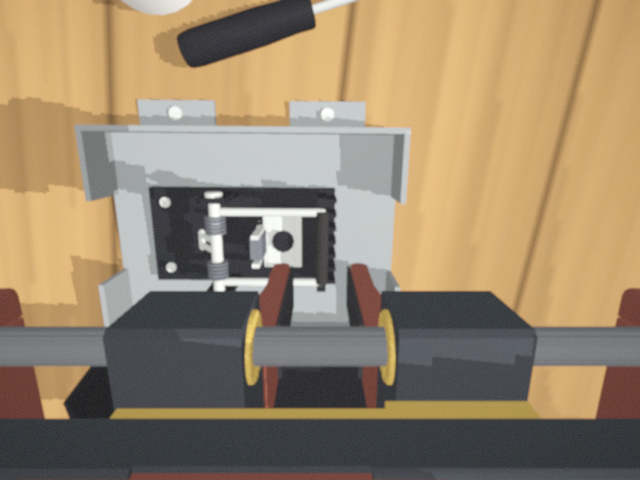

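```bash
python3 -m crank '[0.02,0.001,0.009,0.06,0.024, 0.022,0,0,0,0.024, 0,0,0,0,0.024]'
python3 - <<'E'
from h import *
c=wcam("pics/w5.png")
need(st(58,0,34))
E
```

```text
time_s: 3.7
position: [642.2, 83.3, 74.4]
eef_rot: [0.475, 0.522, -0.47, 0.53]
wrist_force: [-0.8, 0.3, -1.0]
grip_width: 23.8
t 3.75 P_st [60.5  2.8 76.7] F_st [-0.54 -0.3   0.39] yawerr(units) 0.034 w 23.9 j [ 0.08  0.21  1.3  -0.    1.62 -0.03]
need tool m [ 0.0427 -0.0032  0.0027]
```

View pics/w5.png

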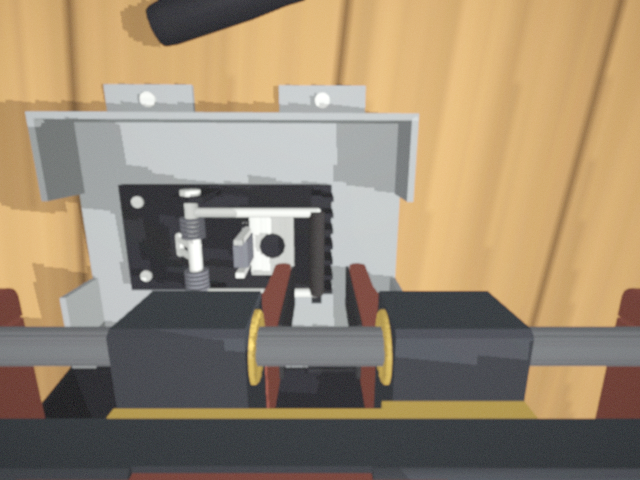

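```bash
python3 -m crank '[0.015,-0.003,0.002,0,0.024, 0.015,0,0,0,0.024, 0,0,0,0,0.024]'
python3 - <<'E'
from h import *
need(st(58,0,34))
E
```

```text
time_s: 4.05
position: [642.6, 81.7, 49.6]
eef_rot: [0.478, 0.52, -0.467, 0.532]
wrist_force: [-1.2, 0.1, 0.1]
grip_width: 24.0
t 4.05 P_st [59.8  1.2 49.6] F_st [-1.23  0.23  0.11] yawerr(units) 0.041 w 24.0 j [ 0.08  0.21  1.34 -0.    1.56 -0.03]
need tool m [ 0.0155 -0.0022  0.0012]
```

```bash
python3 -m crank '[0.008,-0.002,0,0,0.024, 0.007,0,0,0,0.024, 0,0,0,0,0.024]'
python3 - <<'E'
from h import *
need(st(58,0,34))
c=wcam("pics/w6.png")
E
```

```text
time_s: 4.35
position: [641.0, 81.5, 33.8]
eef_rot: [0.478, 0.52, -0.467, 0.532]
wrist_force: [0.8, -1.0, -0.8]
grip_width: 24.2
t 4.35 P_st [58.2  1.2 33.8] F_st [ 0.71 -1.04 -0.82] yawerr(units) 0.042 w 24.2 j [ 0.08  0.21  1.37 -0.    1.54 -0.03]
need tool m [-0.0002 -0.0002  0.0012]
```

View pics/w6.png

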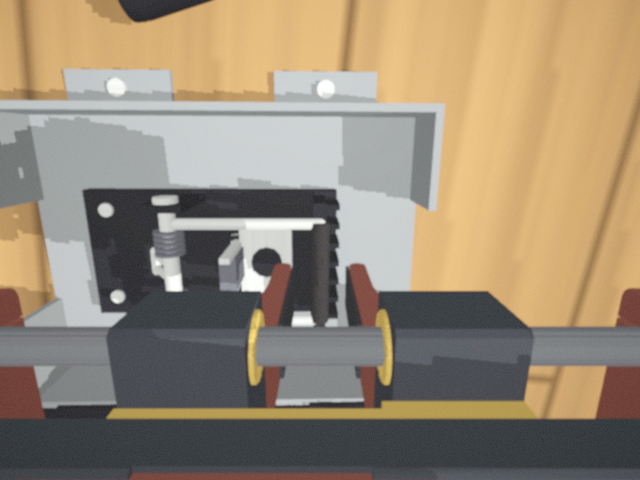

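Bar at px x≈320, between the fingertips at 280 and 360. Closing.

```bash
python3 -m crank '[0,0,0,0,0.005, 0,0,0,0,0.005, 0,0,0,0,0.005, 0,0,0,0,0.005]' 25
python3 - <<'E'
from h import *
status()
E
```

```text
time_s: 4.8
position: [641.9, 81.6, 35.5]
eef_rot: [0.478, 0.519, -0.466, 0.533]
wrist_force: [1.1, 0.2, 0.2]
grip_width: 5.3
t 4.80 P_st [59.1  1.1 35.5] F_st [1.08 0.13 0.18] yawerr(units) 0.041 w 5.3 j [ 0.07  0.21  1.37 -0.    1.54 -0.03]
```

```bash
python3 - <<'E'
from h import *
import cv2
c=wcam("pics/w7.png")
c=imaging.camera("side");cv2.imwrite("pics/s7.png",cv2.resize(c["pixels"][120:320,230:410],None,fx=3,fy=3,interpolation=cv2.INTER_CUBIC))
E
```

```text
(no output)
```

View pics/w7.png

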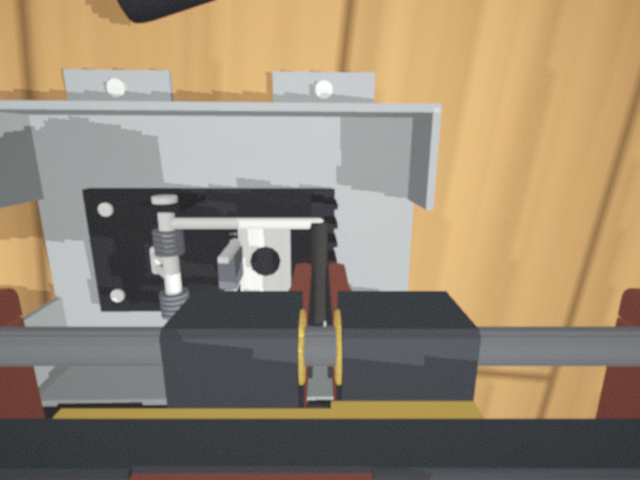

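View pics/s7.png

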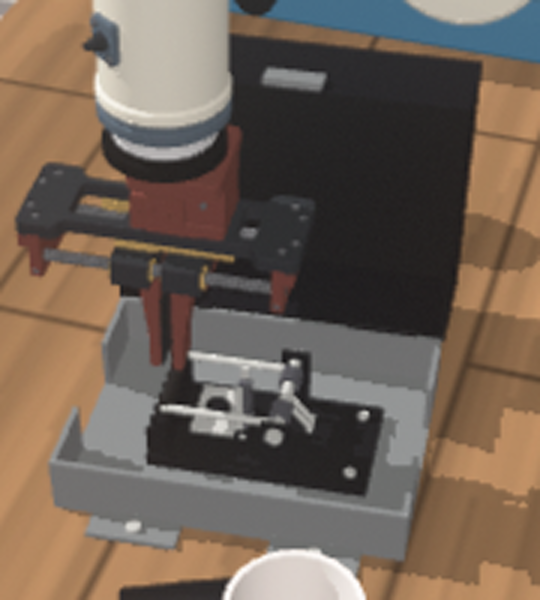

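```bash
python3 - <<'E'
import cv2
a=cv2.imread("pics/w7.png")[200:420,240:400];cv2.imwrite("pics/w7z.png",cv2.resize(a,None,fx=2.7*1.0,fy=2.7,interpolation=cv2.INTER_CUBIC))
from h import *
s=imaging.camera("side")
cv2.imwrite("pics/s8.png",cv2.resize(s["pixels"][190:290,250:370],None,fx=6,fy=6,interpolation=cv2.INTER_CUBIC))
o=sensors.get_obs()
R=Ro.from_quat(o["eef_rot"]).as_matrix()
print((proj(s,[o["position"],o["position"]-19*R[:,0],st(58,0,48),st(58,27,48),st(58,-27,48)])-[250,190])*6)
status()
E
```

```text
[[214.77226575 365.82165886]
 [213.63744298 325.52482414]
 [216.94395985 337.10416265]
 [196.54120401 390.75690149]
 [236.59503088 285.42811504]]
t 4.95 P_st [59.   1.2 35.4] F_st [ 0.22 -0.09  0.48] yawerr(units) 0.041 w 5.1 j [ 0.07  0.21  1.37 -0.    1.54 -0.03]
```

View pics/w7z.png

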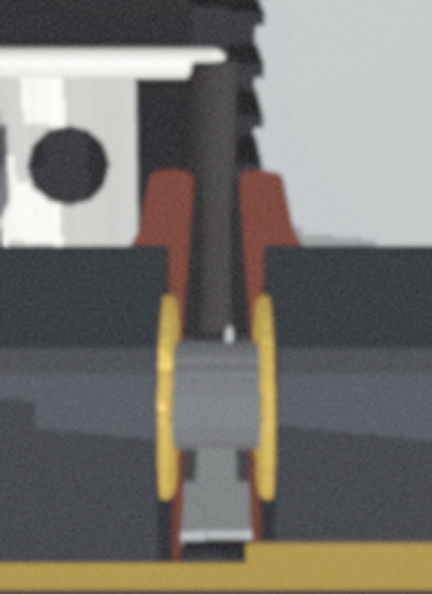

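View pics/s8.png

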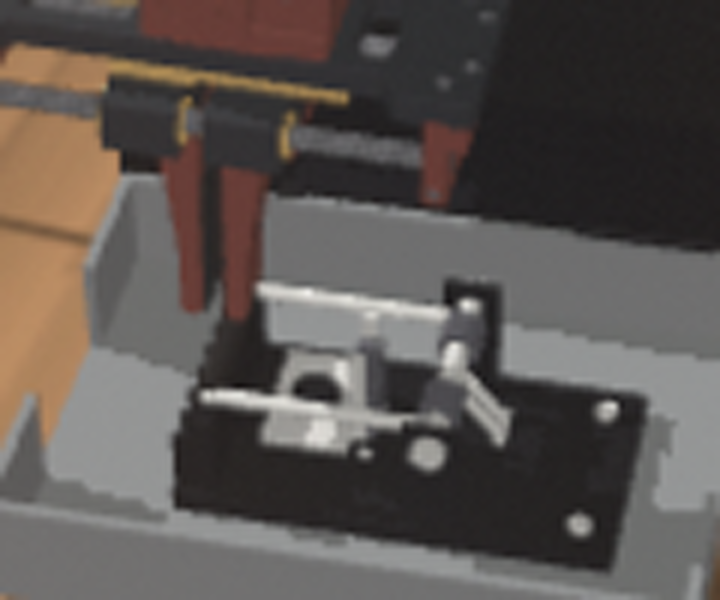

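The fingers closed to 5.3 mm without meeting the bar. Both views put the visible fingertips about 20 mm above the stated TCP. I'll check by lowering the closed fingers gently onto the bar top, which is at z = 53.

```bash
python3 -m crank '[0.002,0,0,0,0.005, 0.001,0,0,0,0.005]'; python3 -c "
from h import *
status()"
python3 -m crank '[0.002,0,0,0,0.005, 0.001,0,0,0,0.005]'; python3 -c "
from h import *
status()"
```

```text
time_s: 5.15
position: [642.0, 81.6, 32.4]
eef_rot: [0.478, 0.519, -0.466, 0.533]
wrist_force: [0.4, -0.0, -0.2]
grip_width: 4.9
t 5.15 P_st [59.3  1.2 32.4] F_st [ 0.38 -0.04 -0.19] yawerr(units) 0.041 w 4.9 j [ 0.08  0.21  1.37 -0.    1.53 -0.03]
time_s: 5.35
position: [642.0, 81.6, 29.0]
eef_rot: [0.478, 0.519, -0.466, 0.533]
wrist_force: [0.3, 0.4, -0.3]
grip_width: 5.4
t 5.35 P_st [59.3  1.2 29. ] F_st [ 0.3   0.39 -0.29] yawerr(units) 0.041 w 5.4 j [ 0.08  0.22  1.37 -0.    1.53 -0.03]
```

```bash
for i in 1 ; do python3 -m crank '[0.002,0,0,0,0.005, 0,0,0,0,0.005]'; done; python3 -m crank '[0.002,0,0,0,0.005, 0,0,0,0,0.005]'|grep -E "pos|force"; python3 -c "
from h import *
import cv2
status()
s=imaging.camera('side')
cv2.imwrite('pics/s9.png',cv2.resize(s['pixels'][190:290,250:370],None,fx=6,fy=6,interpolation=cv2.INTER_CUBIC))"
```

```text
time_s: 5.55
position: [641.9, 81.5, 26.3]
eef_rot: [0.478, 0.52, -0.466, 0.533]
wrist_force: [-1.7, 0.0, 0.5]
grip_width: 4.8
position: [641.9, 81.6, 24.1]
wrist_force: [-0.5, -0.4, 0.7]
t 5.75 P_st [59.1  1.1 24.1] F_st [-0.57 -0.32  0.73] yawerr(units) 0.041 w 4.9 j [ 0.07  0.22  1.38 -0.    1.52 -0.03]
```

View pics/s9.png

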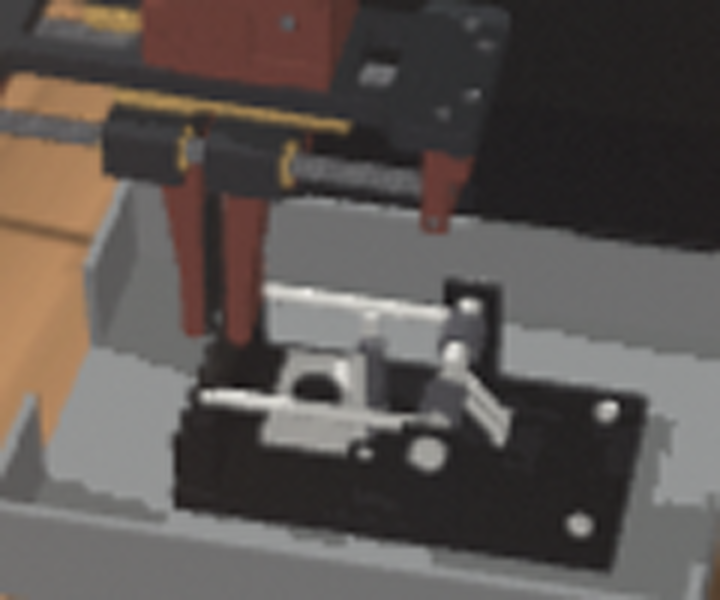

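```bash
python3 -m crank '[0.002,0,0,0,0.005, 0,0,0,0,0.005]'|grep -E "pos|force";python3 -m crank '[0.002,0,0,0,0.005, 0,0,0,0,0.005]'|grep -E "pos|force"; python3 - <<'E'
from h import *
import cv2
c=wcam("pics/w8.png");status()
cv2.imwrite('pics/w8z.png',cv2.resize(c['pixels'][200:420,240:400],None,fx=2.7,fy=2.7,interpolation=cv2.INTER_CUBIC))
E
```

```text
position: [642.1, 81.6, 22.3]
wrist_force: [-0.2, -0.7, 0.1]
position: [642.2, 81.6, 20.2]
wrist_force: [0.2, 0.2, -0.4]
t 6.25 P_st [59.6  1.1 20.5] F_st [-0.03  0.76  0.23] yawerr(units) 0.041 w 5.0 j [ 0.07  0.22  1.38 -0.    1.51 -0.03]
```

View pics/w8z.png

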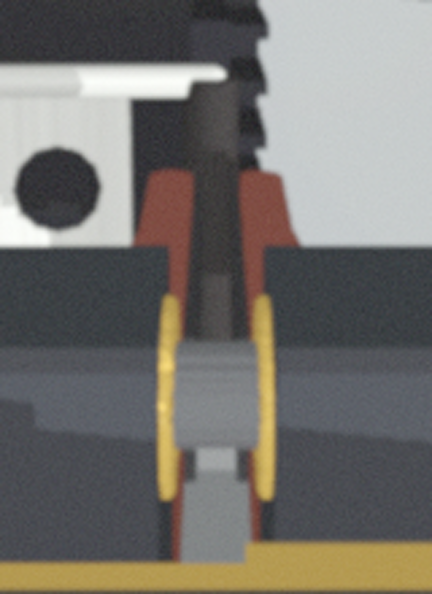

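```bash
for k in 1; do python3 -m crank '[0.003,0,0,0,0.005, 0,0,0,0,0.005]'|grep -E "pos|force";done; python3 -m crank '[0.003,0,0,0,0.005, 0,0,0,0,0.005]'|grep -E "pos|force"; python3 - <<'E'
from h import *
import cv2
status()
s=imaging.camera('side')
cv2.imwrite('pics/s10.png',cv2.resize(s['pixels'][190:290,250:370],None,fx=6,fy=6,interpolation=cv2.INTER_CUBIC))
E
```

```text
position: [643.0, 81.6, 18.2]
wrist_force: [0.6, -0.0, -0.7]
position: [643.5, 81.7, 18.3]
wrist_force: [-0.2, -0.5, 0.2]
t 6.65 P_st [60.7  1.1 18.3] F_st [-0.29 -0.5   0.23] yawerr(units) 0.042 w 5.0 j [ 0.07  0.22  1.39 -0.    1.5  -0.03]
```

View pics/s10.png

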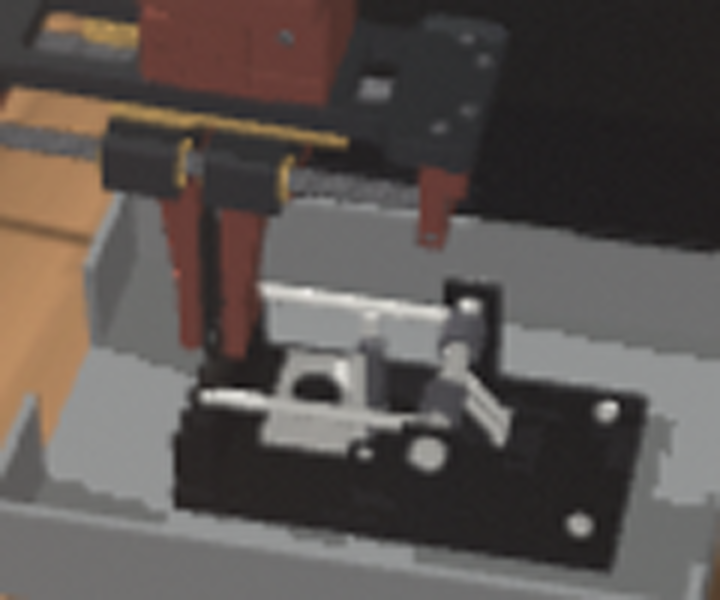

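```bash
python3 - <<'E'
from h import *
import cv2
o=sensors.get_obs();print(o["joint_torque"],o["torque"],o["wrist_force"],o["joint_positions"],o["position"])
s=imaging.camera('side');cv2.imwrite('pics/s11.png',s['pixels'])
o=sensors.get_obs();print(o["joint_torque"],o["torque"],o["wrist_force"],o["position"])
s=imaging.camera('top');cv2.imwrite('pics/t11.png',s['pixels'])
E
```

```text
[-6.39512364e-03 -4.88856590e+01 -3.92685485e+01  5.70396404e-02
 -2.72699038e-02  1.01961443e-03] [-0.05878349  0.09530781  0.03108652] [-0.19590464  0.25615084  1.09423966] [ 0.07498237  0.22214322  1.38686513 -0.00196905  1.50255143 -0.03263929] [643.71790488  81.6964074   18.10895566]
[-3.48803331e-02 -4.68477094e+01 -3.79083145e+01  5.51584619e-02
 -4.16062307e-01  2.17341789e-03] [-0.09046666  0.26108368  0.03250038] [-1.0296625  -0.06962087  6.42551089] [643.73020959  81.68774373  17.87347183]
```

View pics/s11.png

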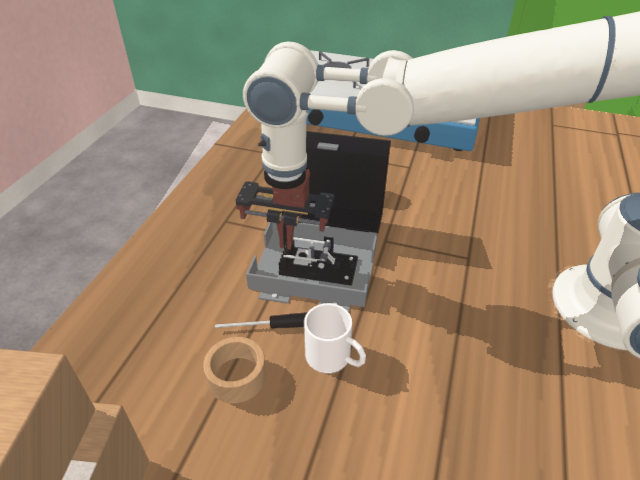

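View pics/t11.png

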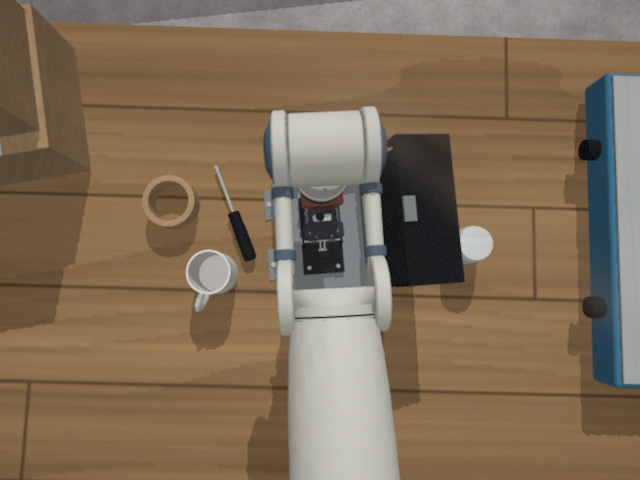

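```bash
python3 -m crank '[-0.003,-0.001,0,0,0.005, 0,0,0,0,0.0, 0,0,0,0,0.0, 0,0,0,0,0.0]' 15; python3 -c "
from h import *
status()"
```

```text
time_s: 7.2
position: [641.8, 81.5, 19.0]
eef_rot: [0.479, 0.519, -0.466, 0.533]
wrist_force: [0.2, 0.2, 0.4]
grip_width: 0.4
t 7.20 P_st [59.   1.1 19. ] F_st [0.22 0.21 0.45] yawerr(units) 0.041 w 0.4 j [ 0.07  0.22  1.39 -0.    1.51 -0.03]
```

```bash
python3 -m crank '[-0.003,0,0,0,0.022, 0,0,0,0,0.022, 0.003,-0.001,0,0,0.022, 0.003,0,0,0,0.022]'|grep -E "pos|for|width"; python3 -m crank '[0.003,0,0,0,0.022, 0.002,0,0,0,0.022, 0,0,0,0,0.022]'|grep -E "pos|for|width";  python3 - <<'E'
from h import *
import cv2
status()
c=wcam("pics/w12.png")
s=imaging.camera('side')
cv2.imwrite('pics/s12.png',cv2.resize(s['pixels'][190:290,250:370],None,fx=6,fy=6,interpolation=cv2.INTER_CUBIC))
status()
E
```

```text
position: [640.7, 81.4, 15.4]
wrist_force: [-0.7, -0.1, 0.4]
grip_width: 21.9
position: [640.2, 81.3, 8.7]
wrist_force: [0.7, 0.0, -0.3]
grip_width: 21.9
t 7.90 P_st [57.4  1.1  8.7] F_st [ 0.71 -0.04 -0.28] yawerr(units) 0.041 w 21.9 j [ 0.07  0.22  1.4  -0.    1.49 -0.03]
t 8.00 P_st [57.6  1.1  9.2] F_st [-0.16  0.68 -0.19] yawerr(units) 0.041 w 21.9 j [ 0.07  0.22  1.4  -0.    1.49 -0.03]
```

View pics/s12.png

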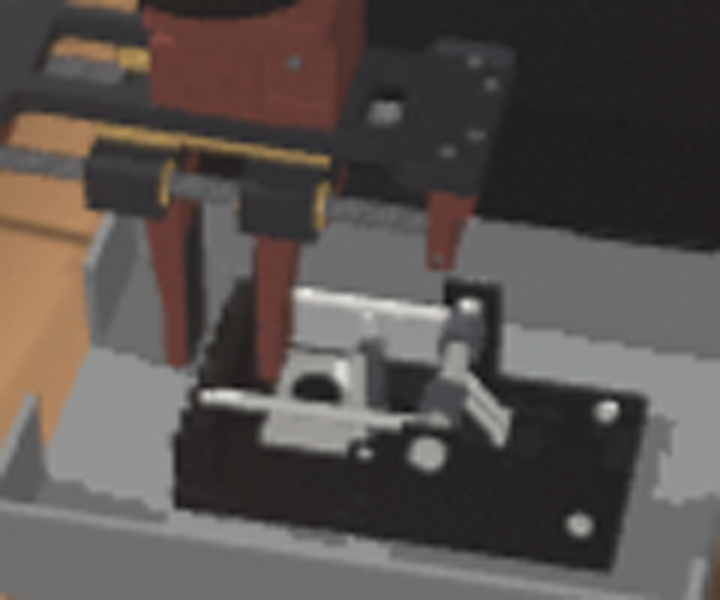

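View pics/w12.png

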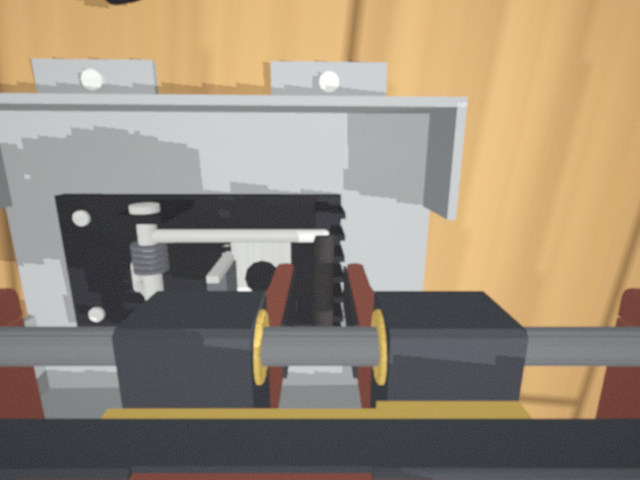

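```bash
python3 -m crank '[0.003,0.001,0,0,0.022, 0.002,0.001,0,0,0.022, 0,0,0,0,0.022]'|grep -E "pos|for|width"; python3 -m crank '[0.003,0,0,0,0.022, 0,0,0,0,0.022]'|grep -E "pos|for|width";python3 -m crank '[0,0,0,0,0, 0,0,0,0,0, 0,0,0,0,0, 0,0,0,0,0]' 15
python3 -c "
from h import *
status()"
```

```text
position: [643.0, 81.6, 4.3]
wrist_force: [-1.4, 0.2, -0.1]
grip_width: 22.2
position: [643.1, 81.6, 0.9]
wrist_force: [-0.2, -0.2, -1.7]
grip_width: 22.0
time_s: 8.9
position: [641.5, 81.4, 0.7]
eef_rot: [0.478, 0.52, -0.467, 0.532]
wrist_force: [1.2, -0.9, 0.4]
grip_width: 9.4
t 8.90 P_st [58.7  1.1  0.7] F_st [ 1.08 -0.98  0.45] yawerr(units) 0.040 w 9.4 j [ 0.07  0.23  1.4  -0.    1.48 -0.03]
```

Gripped: it stops at 9.4 mm. The stated TCP really is about 30 mm beyond the fingers' true ends, so I'll work from this grip as the reference. Now lifting along the arc.

```bash
cat >> h.py <<'E'
SH=(-19.3,0.7)
def jaw():
    o=sensors.get_obs();p=tost(o["position"]);dx,dz=p[0]-SH[0],p[2]-SH[1]
    th=np.arctan2(dz,dx);r=np.hypot(dx,dz)
    f=o["wrist_force"];c,s=np.cos(S[2]),np.sin(S[2]);fx=c*f[0]+s*f[1];fz=f[2]
    ft=-np.sin(th)*fx+np.cos(th)*fz;fr=np.cos(th)*fx+np.sin(th)*fz
    print("t %.2f p %s th %.3f r %.1f Ftan %.2f Frad %.2f w %.1f"%(o["time_s"],p,th,r,ft,fr,o["grip_width"]))
    return th
def nxt(dths):
    th=jaw();o=sensors.get_obs();p=tost(o["position"]);x,z=p[0],p[2]
    for d in dths:
        th+=d;X=SH[0]+78*np.cos(th);Z=SH[1]+78*np.sin(th);print("  row x %.4f y %.4f ->th %.2f"%((z-Z)/1000,(X-x)/1000,th));x,z=X,Z
E
python3 -m crank '[-0.008,-0.0004,0,0,0.0, -0.008,-0.001,0,0,0.0, -0.0075,-0.002,0,0,0]' 30
python3 -c "
from h import *
nxt([.1]*6)"
```

```text
time_s: 9.2
position: [639.2, 81.3, 21.0]
eef_rot: [0.478, 0.519, -0.466, 0.533]
wrist_force: [5.8, 1.2, -6.9]
grip_width: 9.0
t 9.20 p [56.4  1.1 21. ] th 0.262 r 78.4 Ftan -8.17 Frad 3.92 w 9.0
  row x -0.0073 y -0.0028 ->th 0.36
  row x -0.0071 y -0.0031 ->th 0.46
  row x -0.0068 y -0.0038 ->th 0.56
  row x -0.0064 y -0.0045 ->th 0.66
  row x -0.0059 y -0.0051 ->th 0.76
  row x -0.0054 y -0.0057 ->th 0.86
```

```bash
python3 -m crank '[-0.0075,-0.002,0,0,0.0, -0.0075,-0.0025,0,0,0.0, -0.0072,-0.0035,0,0,0,-0.007,-0.004,0,0,0]' 
python3 -c "
from h import *
nxt([.1]*6)"
```

```text
time_s: 9.6
position: [627.0, 80.0, 49.1]
eef_rot: [0.479, 0.519, -0.466, 0.533]
wrist_force: [3.6, -0.2, -7.7]
grip_width: 9.2
t 9.60 p [44.2  1.1 49.1] th 0.651 r 79.8 Ftan -8.25 Frad -1.84 w 9.2
  row x -0.0048 y -0.0065 ->th 0.75
  row x -0.0054 y -0.0056 ->th 0.85
  row x -0.0048 y -0.0061 ->th 0.95
  row x -0.0042 y -0.0066 ->th 1.05
  row x -0.0035 y -0.0070 ->th 1.15
  row x -0.0028 y -0.0073 ->th 1.25
```

```bash
python3 -m crank '[-0.0056,-0.0055,0,0,0.0, -0.0054,-0.0057,0,0,0.0, -0.0048,-0.0062,0,0,0,-0.0044,-0.0067,0,0,0]' 
python3 -c "
from h import *
nxt([.1]*6)"
```

```text
time_s: 10.0
position: [604.9, 77.7, 72.0]
eef_rot: [0.481, 0.517, -0.463, 0.535]
wrist_force: [5.2, 0.6, -7.8]
grip_width: 9.5
t 10.00 p [22.   1.1 72. ] th 1.046 r 82.4 Ftan -8.45 Frad -4.13 w 9.5
  row x 0.0002 y -0.0091 ->th 1.15
  row x -0.0029 y -0.0073 ->th 1.25
  row x -0.0021 y -0.0075 ->th 1.35
  row x -0.0014 y -0.0077 ->th 1.45
  row x -0.0006 y -0.0078 ->th 1.55
  row x 0.0002 y -0.0078 ->th 1.65
```

```bash
python3 -c "
from h import *
import cv2
s=imaging.camera('side')
cv2.imwrite('pics/s13.png',cv2.resize(s['pixels'][170:290,250:380],None,fx=5,fy=5,interpolation=cv2.INTER_CUBIC))
nxt([.1]*2)"
```

```text
t 10.05 p [21.   1.1 72.6] th 1.060 r 82.4 Ftan -6.01 Frad -3.70 w 8.9
  row x 0.0004 y -0.0091 ->th 1.16
  row x -0.0028 y -0.0073 ->th 1.26
```

View pics/s13.png

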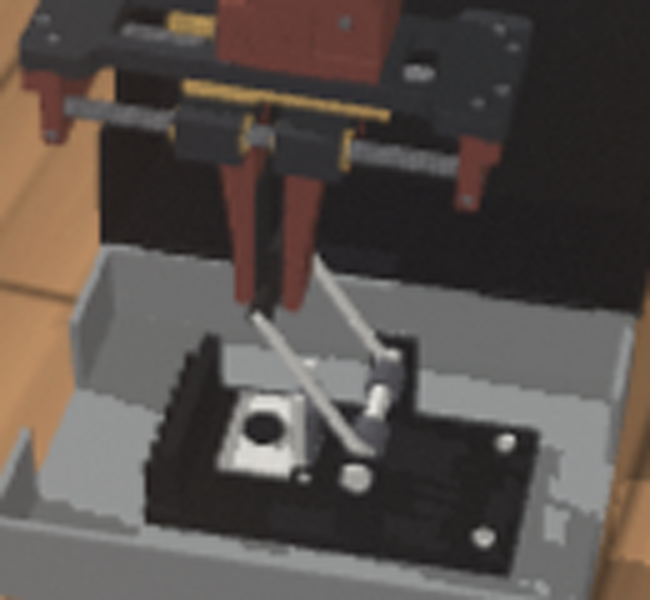

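```bash
sed -i 's/^SH=.*/SH=(-19.3,5.0)/' h.py; python3 -m crank '[-0.0032,-0.0070,0,0,0.0, -0.0028,-0.0073,0,0,0.0, -0.0021,-0.0075,0,0,0,-0.0014,-0.0077,0,0,0]' 45
python3 -c "
from h import *
nxt([.1]*6)"
```

```text
time_s: 10.45
position: [579.0, 75.0, 83.8]
eef_rot: [0.485, 0.514, -0.46, 0.538]
wrist_force: [8.1, 1.6, -5.6]
grip_width: 8.9
t 10.45 p [-4.1  1.1 83.8] th 1.380 r 80.3 Ftan -9.08 Frad -3.94 w 8.9
  row x 0.0011 y -0.0081 ->th 1.48
  row x -0.0003 y -0.0078 ->th 1.58
  row x 0.0005 y -0.0078 ->th 1.68
  row x 0.0012 y -0.0077 ->th 1.78
  row x 0.0020 y -0.0075 ->th 1.88
  row x 0.0027 y -0.0073 ->th 1.98
```

```bash
python3 -m crank '[0.0003,-0.008,0,0,0.0, 0.0003,-0.008,0,0,0.0, 0.0008,-0.008,0,0,0]'
python3 -c "
from h import *
nxt([.04]*6)"
```

```text
time_s: 10.75
position: [561.3, 73.2, 86.1]
eef_rot: [0.49, 0.509, -0.454, 0.543]
wrist_force: [11.7, 1.3, -6.8]
grip_width: 8.5
t 10.75 p [-21.9   1.   86.1] th 1.603 r 81.1 Ftan -11.54 Frad -7.22 w 8.5
  row x 0.0033 y -0.0030 ->th 1.64
  row x 0.0003 y -0.0031 ->th 1.68
  row x 0.0004 y -0.0031 ->th 1.72
  row x 0.0005 y -0.0031 ->th 1.76
  row x 0.0007 y -0.0030 ->th 1.80
  row x 0.0008 y -0.0030 ->th 1.84
```

```bash
python3 -m crank '[0.003,-0.004,0,0,0.0, 0.002,-0.004,0,0,0]'
python3 -c "
from h import *
nxt([.04]*6)
o=sensors.get_obs();print(np.round(Ro.from_quat(o['eef_rot']).as_matrix(),3),o['torque'])
import cv2
s=imaging.camera('side')
cv2.imwrite('pics/s14.png',cv2.resize(s['pixels'][170:290,250:380],None,fx=5,fy=5,interpolation=cv2.INTER_CUBIC))
jaw()"
```

```text
time_s: 10.95
position: [558.7, 72.9, 86.0]
eef_rot: [0.494, 0.505, -0.45, 0.546]
wrist_force: [10.7, 1.0, -6.8]
grip_width: 8.9
t 10.95 p [-24.5   1.   86. ] th 1.635 r 81.2 Ftan -10.32 Frad -7.49 w 8.9
  row x 0.0034 y -0.0029 ->th 1.67
  row x 0.0004 y -0.0031 ->th 1.71
  row x 0.0005 y -0.0031 ->th 1.75
  row x 0.0006 y -0.0031 ->th 1.79
  row x 0.0008 y -0.0030 ->th 1.83
  row x 0.0009 y -0.0030 ->th 1.87
[[ 0.085  0.991  0.107]
 [ 0.007  0.107 -0.994]
 [-0.996  0.085  0.002]] [ 0.2384957  -1.92564939 -0.06663557]
t 11.00 p [-24.8   1.   86. ] th 1.639 r 81.2 Ftan -10.01 Frad -3.42 w 8.8
```

View pics/s14.png

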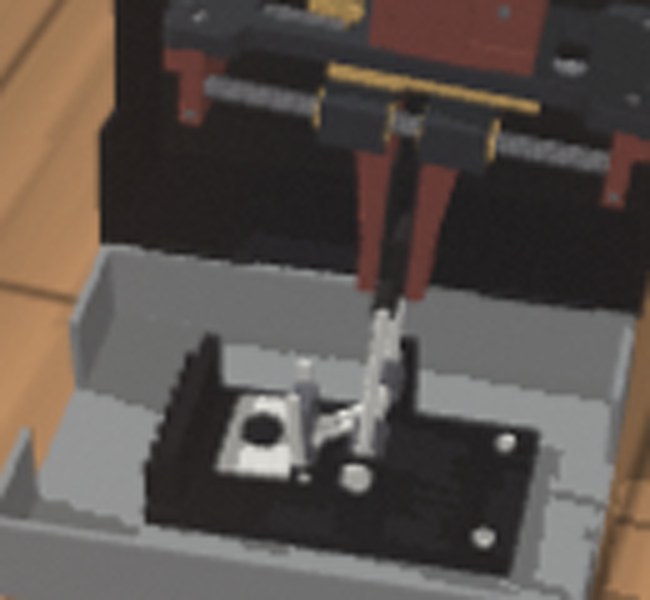

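```bash
cat >> h.py <<'E'
R0=Ro.from_quat([0.478,0.52,-0.467,0.532]).as_matrix()
bar0=tost(np.array([641.5,81.4,0.7])-47*R0[:,0])
SH2=np.array([bar0[0]-78,bar0[2]])
def jaw2(show=True):
    from scipy.optimize import brentq
    o=sensors.get_obs();R=Ro.from_quat(o["eef_rot"]).as_matrix()
    def q(b):
        p=tost(o["position"]-b*R[:,0]);return p[0]-SH2[0],p[2]-SH2[1]
    bs=np.linspace(20,60,81);r=[np.hypot(*q(b)) for b in bs];b=bs[np.argmin(np.abs(np.array(r)-78))]
    d=q(b);th=np.arctan2(d[1],d[0])
    f=o["wrist_force"];c,s=np.cos(S[2]),np.sin(S[2]);fx=c*f[0]+s*f[1];fz=f[2]
    print("t %.2f th %.3f b %.1f r %.1f Ftan %.2f Frad %.2f w %.1f tilt %.3f"%(o["time_s"],th,b,np.hypot(*d),-np.sin(th)*fx+np.cos(th)*fz,np.cos(th)*fx+np.sin(th)*fz,o["grip_width"],np.arctan2(R[0,0],-R[2,0])),tost(o["position"]))
    return th
E
python3 -c "
from h import *
print(bar0,SH2);jaw2()"
```

```text
[57.6  1.1 47.7] [-20.4  47.7]
t 11.00 th 1.671 b 39.5 r 78.0 Ftan -9.89 Frad -3.75 w 8.8 tilt 0.085 [-24.8   1.   86. ]
```

```bash
python3 -m crank '[0.001,-0.007,0,0,0.0, 0.001,-0.007,0,0,0]' 20
python3 -c "
from h import *
jaw2()"
python3 -m crank '[0.001,-0.008,0,0,0.0, 0.001,-0.008,0,0,0]'
python3 -c "
from h import *
jaw2()"
```

```text
time_s: 11.2
position: [548.2, 71.9, 85.0]
eef_rot: [0.497, 0.502, -0.447, 0.549]
wrist_force: [10.0, 0.9, -9.2]
grip_width: 9.2
t 11.20 th 1.810 b 38.5 r 77.8 Ftan -7.56 Frad -11.29 w 9.2 tilt 0.095 [-35.1   1.   85. ]
time_s: 11.4
position: [535.4, 70.5, 81.6]
eef_rot: [0.499, 0.5, -0.445, 0.55]
wrist_force: [15.4, 2.8, -15.5]
grip_width: 9.1
t 11.40 th 1.986 b 37.5 r 77.8 Ftan -7.97 Frad -20.48 w 9.1 tilt 0.103 [-48.    1.   81.6]
```

```bash
python3 -m crank '[0.007,-0.003,0,0,0.0, 0.004,-0.005,0,0,0]' 20 | grep time
python3 -c "
from h import *
jaw2()"
python3 -m crank '[0.004,-0.005,0,0,0.0]' | grep time
python3 -c "
from h import *
import cv2
jaw2()
s=imaging.camera('side')
cv2.imwrite('pics/s15.png',cv2.resize(s['pixels'][170:290,250:380],None,fx=5,fy=5,interpolation=cv2.INTER_CUBIC))
jaw2()"
```

```text
time_s: 11.6
t 11.60 th 2.028 b 39.0 r 78.0 Ftan -8.73 Frad -12.39 w 9.4 tilt 0.120 [-50.2   1.   79. ]
time_s: 11.7
t 11.70 th 2.054 b 39.0 r 77.9 Ftan -11.68 Frad -5.81 w 9.3 tilt 0.130 [-51.6   1.   78. ]
t 11.75 th 2.054 b 39.0 r 77.9 Ftan -11.34 Frad -5.24 w 9.4 tilt 0.130 [-51.5   1.   78. ]
```

View pics/s15.png

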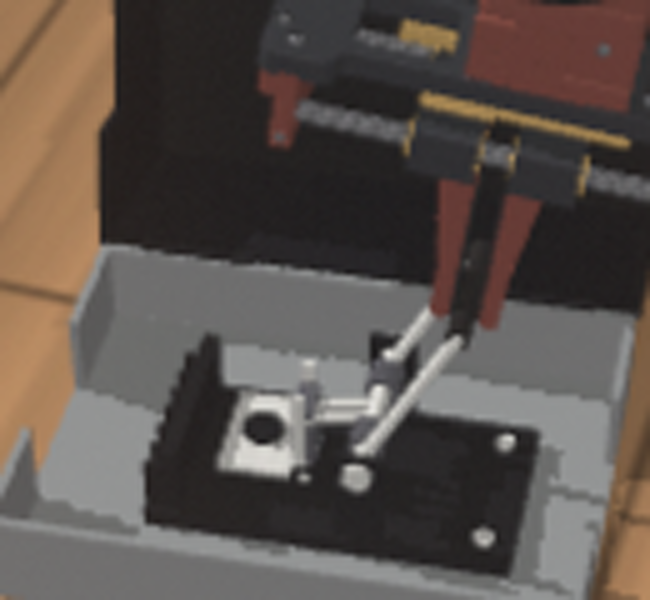

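```bash
python3 -c "
from h import *
import cv2
c=wcam('pics/w15.png')
jaw2()
s=imaging.camera('side')
cv2.imwrite('pics/s16.png',cv2.resize(s['pixels'][235:275,285:345],None,fx=12,fy=12,interpolation=cv2.INTER_CUBIC))"
```

```text
t 11.80 th 2.052 b 39.0 r 78.0 Ftan -10.23 Frad -4.76 w 9.3 tilt 0.130 [-51.4   1.   78.1]
```

View pics/w15.png

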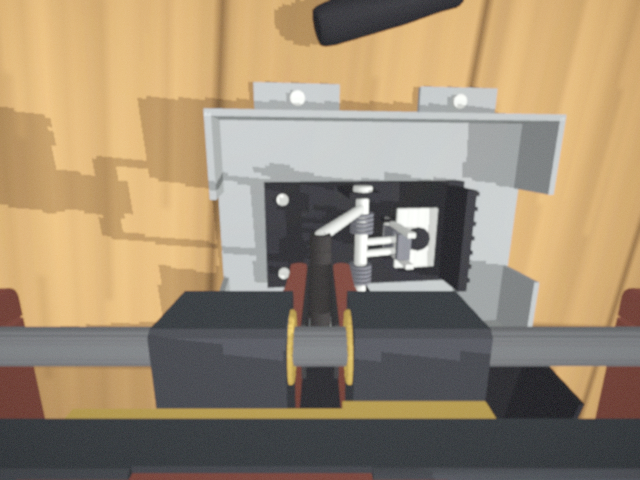

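View pics/s16.png

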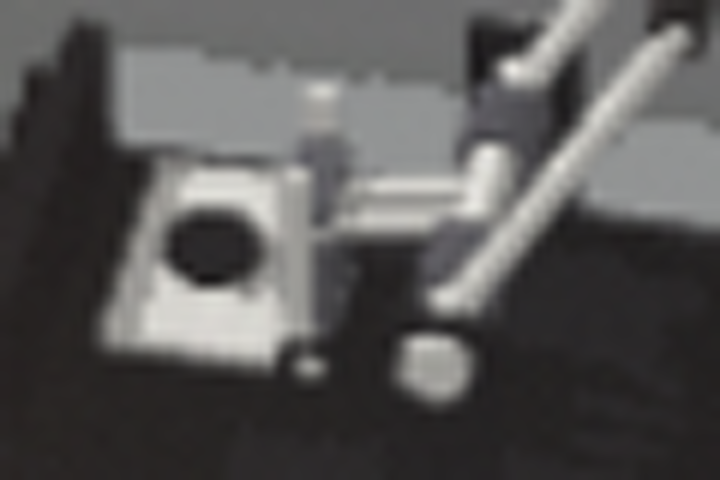

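```bash
python3 -m crank '[0.004,-0.006,0,0,0.0]' | grep time
python3 -c "
from h import *
jaw2()"
python3 -m crank '[0.004,-0.006,0,0,0.0]' | grep time
python3 -c "
from h import *
import cv2
jaw2()
s=imaging.camera('side')
cv2.imwrite('pics/s17.png',cv2.resize(s['pixels'][235:275,285:345],None,fx=12,fy=12,interpolation=cv2.INTER_CUBIC))
jaw2()"
```

```text
time_s: 11.95
t 11.95 th 2.068 b 39.0 r 77.9 Ftan -16.81 Frad -10.12 w 9.6 tilt 0.143 [-52.1   1.   77.6]
time_s: 12.05
t 12.05 th 2.074 b 39.0 r 78.0 Ftan -17.14 Frad -10.61 w 9.2 tilt 0.158 [-51.8   1.   77.4]
t 12.10 th 2.075 b 39.0 r 77.9 Ftan -17.88 Frad -11.91 w 9.5 tilt 0.159 [-51.8   1.   77.4]
```

View pics/s17.png

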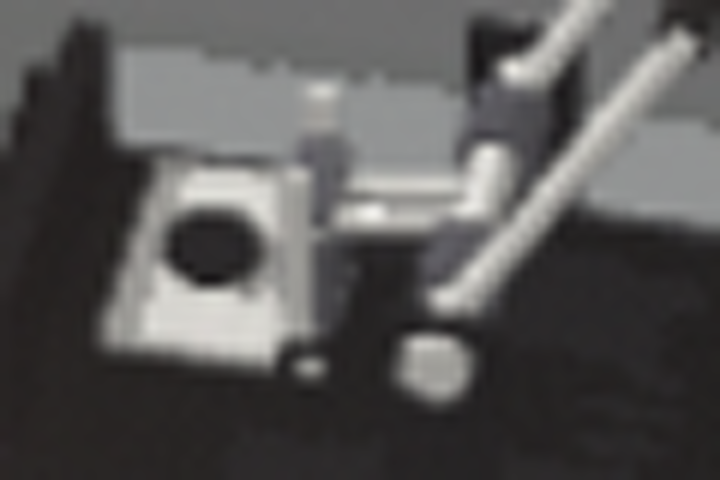

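Force climbed to 17 N while the angle stopped at about 2.07 rad, with the treadle level. That is the hard stop past the catch, so it should be hooked. Easing off now.

```bash
python3 -m crank '[0,0.001,0,0,0.0]' | grep time
python3 -c "
from h import *
jaw2()"
python3 -m crank '[0,0.001,0,0,0.0]' | grep time
python3 -c "
from h import *
jaw2()"
```

```text
time_s: 12.2
t 12.20 th 2.025 b 39.0 r 78.1 Ftan -5.05 Frad -15.29 w 9.3 tilt 0.167 [-48.2   1.   79.5]
time_s: 12.3
t 12.30 th 1.995 b 38.5 r 77.8 Ftan -6.01 Frad -10.46 w 9.2 tilt 0.171 [-45.8   1.   80.6]
```

```bash
python3 -c "
from h import *
import cv2
s=imaging.camera('side')
cv2.imwrite('pics/s18.png',cv2.resize(s['pixels'][235:275,285:345],None,fx=12,fy=12,interpolation=cv2.INTER_CUBIC))
jaw2()"
python3 -m crank '[0,0.0,0,0,0.0]' | grep time
python3 -c "
from h import *
jaw2()"
```

```text
t 12.35 th 1.991 b 38.5 r 77.9 Ftan -6.24 Frad -9.35 w 9.4 tilt 0.171 [-45.6   1.   80.8]
time_s: 12.45
t 12.45 th 1.979 b 38.5 r 77.9 Ftan -5.34 Frad -10.03 w 9.5 tilt 0.174 [-44.7   1.   81.3]
```

View pics/s18.png

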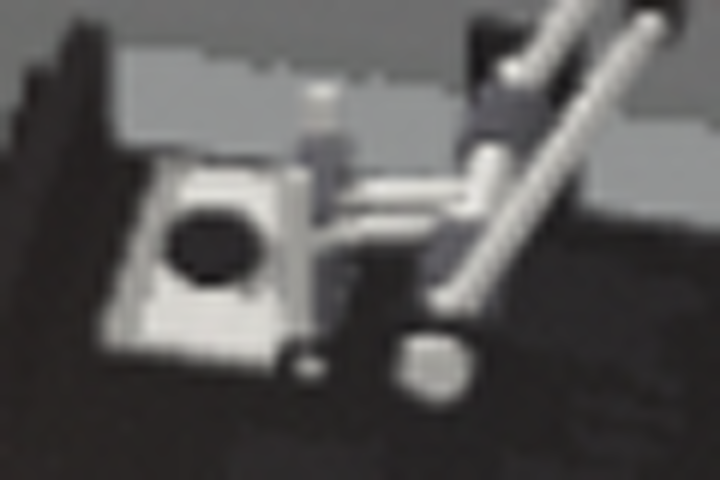

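```bash
python3 -m crank '[0.003,0.0,0,0,0.0]' | grep time
python3 -c "
from h import *
jaw2()"
python3 -m crank '[0.002,0.001,0,0,0.0]' | grep time
python3 -c "
from h import *
import cv2
jaw2()
s=imaging.camera('side')
cv2.imwrite('pics/s19.png',cv2.resize(s['pixels'][235:275,285:345],None,fx=12,fy=12,interpolation=cv2.INTER_CUBIC))"
```

```text
time_s: 12.55
t 12.55 th 1.964 b 39.0 r 78.1 Ftan 0.42 Frad 19.88 w 9.3 tilt 0.177 [-43.5   1.   81.4]
time_s: 12.65
t 12.65 th 1.952 b 39.0 r 78.2 Ftan 4.30 Frad 6.81 w 9.2 tilt 0.177 [-42.6   0.9  81.9]
```

View pics/s19.png

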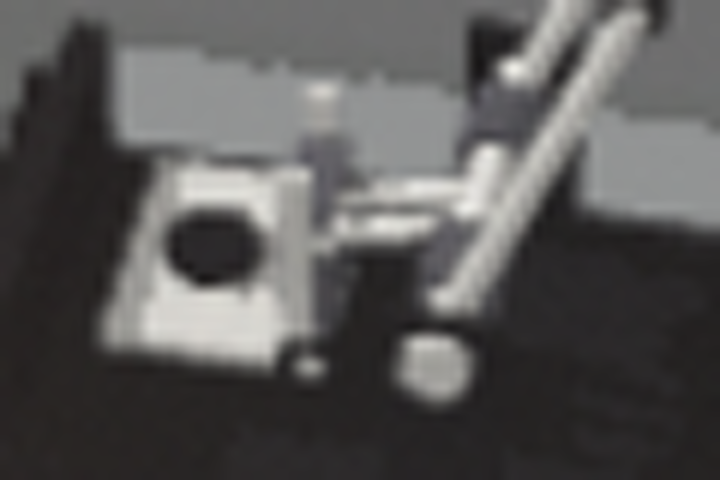

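The tangential force changed sign: I now push forward against the catch and the bar holds. So it is hooked. I'll relax to about zero force before letting go.

```bash
python3 -m crank '[0,-0.001,0,0,0.0]' | grep time
python3 -c "
from h import *
jaw2()"
python3 -m crank '[-0.001,-0.0005,0,0,0.0]' | grep time
python3 -c "
from h import *
jaw2()"
```

```text
time_s: 12.8
t 12.80 th 1.970 b 38.5 r 77.9 Ftan -4.24 Frad -19.36 w 9.7 tilt 0.177 [-43.9   1.   81.6]
time_s: 12.9
t 12.90 th 1.976 b 38.5 r 77.9 Ftan -6.51 Frad -18.55 w 9.5 tilt 0.177 [-44.3   0.9  81.4]
```

```bash
python3 -m crank '[0.0012,0.0005,0,0,0.0]' | grep time
python3 -c "
from h import *
jaw2()"
python3 -m crank '[0.000,0.0005,0,0,0.0]' | grep time
python3 -c "
from h import *
jaw2()"
```

```text
time_s: 13.0
t 13.00 th 1.965 b 39.0 r 78.1 Ftan -0.40 Frad 10.94 w 9.2 tilt 0.178 [-43.5   0.9  81.4]
time_s: 13.1
t 13.10 th 1.963 b 38.5 r 77.8 Ftan -0.46 Frad -5.80 w 9.0 tilt 0.178 [-43.3   0.9  81.7]
```

```bash
python3 -m crank '[0,0,0,0,0.0, 0,0,0,0,0.0]' 6| grep time
python3 -c "
from h import *
jaw2()"
python3 -m crank '[0,0,0,0,0.013, 0,0,0,0,0.015]' | grep time
python3 -c "
from h import *
jaw2()
import cv2
s=imaging.camera('side')
cv2.imwrite('pics/s20.png',cv2.resize(s['pixels'][170:290,250:380],None,fx=5,fy=5,interpolation=cv2.INTER_CUBIC))"
```

```text
time_s: 13.3
t 13.30 th 1.963 b 38.5 r 78.0 Ftan -1.41 Frad -5.26 w 9.7 tilt 0.178 [-43.4   0.9  81.9]
time_s: 13.5
t 13.50 th 1.967 b 38.0 r 78.2 Ftan 0.13 Frad -0.86 w 14.3 tilt 0.178 [-43.8   0.9  82.4]
```

View pics/s20.png

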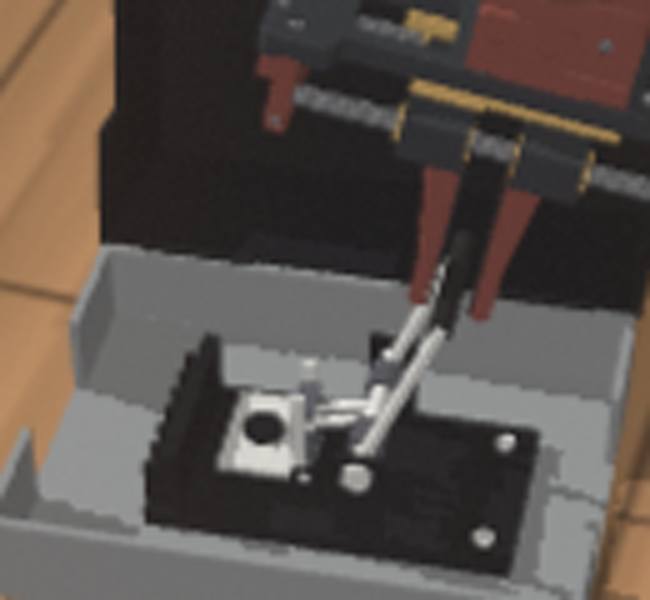

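```bash
python3 -m crank '[0,0,0,0,0.024, 0,0,0,0,0.026, 0,0,0,0,0.026]' | grep -E "time|force"
python3 -m crank '[-0.006,0,0,0,0.026, -0.01,0,0,0,0.026, -0.02,0,0,0,0.026, -0.03,0,0,0,0.026, -0.04,0,0,0,0.026, -0.04,0,0,0,0.026]'
python3 -c "
from h import *
status()
import cv2
s=imaging.camera('side')
cv2.imwrite('pics/s21.png',cv2.resize(s['pixels'][170:290,250:380],None,fx=5,fy=5,interpolation=cv2.INTER_CUBIC))"
```

```text
time_s: 13.85
wrist_force: [-0.6, -0.1, 0.2]
time_s: 14.45
position: [509.7, 68.2, 227.0]
eef_rot: [0.514, 0.484, -0.427, 0.564]
wrist_force: [0.8, -0.5, 0.2]
grip_width: 25.6
t 14.45 P_st [-73.7   1.3 227. ] F_st [ 0.76 -0.55  0.2 ] yawerr(units) 0.042 w 25.6 j [ 0.06 -0.3   1.53  0.01  1.74 -0.04]
```

View pics/s21.png

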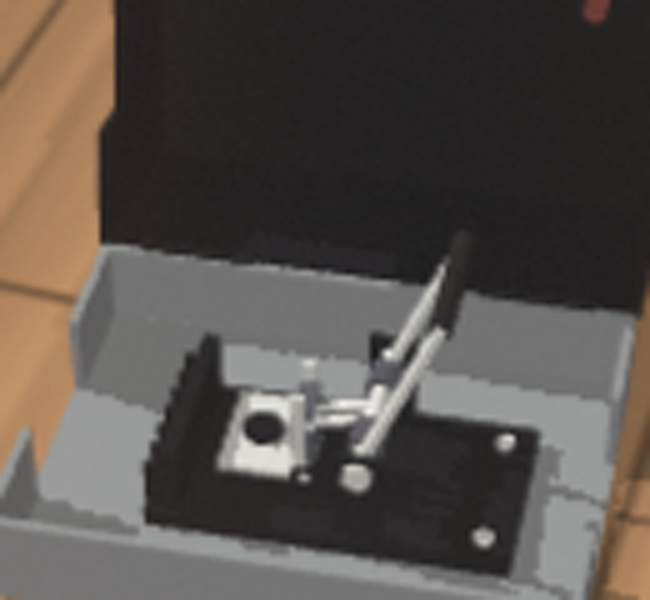

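Set and holding. Now I'll close the fingers, cross above the lid (top about z = 216), and get behind it.

```bash
python3 -m crank '[-0.03,0.01,0,0,0.0, 0,0.02,0.045,0,0, 0,0.02,0.045,0,0, 0,0.02,0.045,0,0, 0,0.01,0.045,0,0, 0,0,0.045,0,0, 0,0,0.045,0,0]' 20
python3 -c "
from h import *
need(st(6,-265,170))
import cv2
s=imaging.camera('side')
cv2.imwrite('pics/s22.png',s['pixels'])
s=imaging.camera('top')
cv2.imwrite('pics/t22.png',s['pixels'])
"
```

```text
time_s: 15.2
position: [618.2, -193.9, 295.7]
eef_rot: [0.517, 0.48, -0.415, 0.574]
wrist_force: [0.8, 0.1, -0.1]
grip_width: 0.3
t 15.20 P_st [   7.5 -270.5  295.7] F_st [ 0.8   0.06 -0.07] yawerr(units) 0.149 w 0.3 j [-0.41  0.08  1.06  0.1   1.83 -0.5 ]
need tool m [ 0.123  -0.0259 -0.0062]
```

View pics/s22.png

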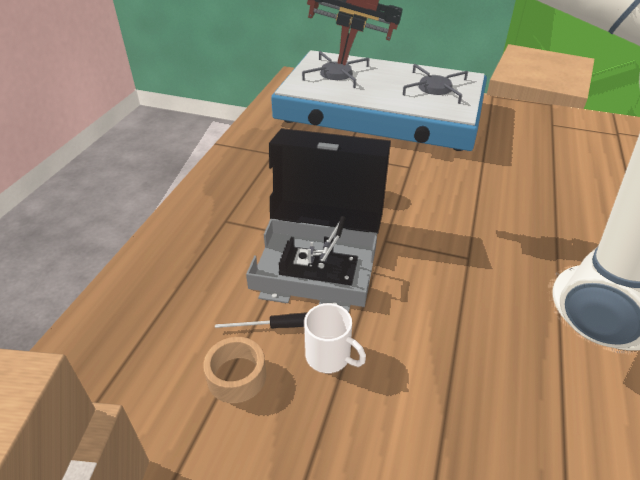

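View pics/t22.png

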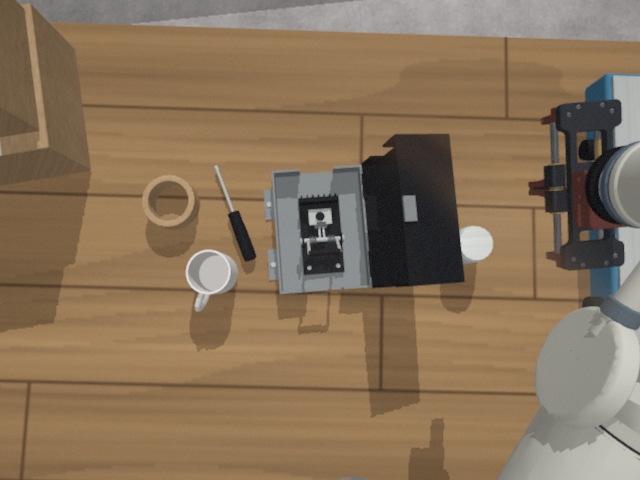

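```bash
python3 -m crank '[0.035,-0.005,0,0,0, 0.035,-0.005,0,0,0, 0.03,-0.005,0,0,0, 0.025,-0.005,0,0,0, 0.0,0,0,0,0]' 20
python3 -c "
from h import *
need(st(6,-265,150))
import cv2
s=imaging.camera('side')
cv2.imwrite('pics/s23.png',s['pixels'])
s=imaging.camera('top')
cv2.imwrite('pics/t23.png',s['pixels'])
for z in (0,20,35): print(proj(s,[sensors.get_obs()['position']-z*Ro.from_quat(sensors.get_obs()['eef_rot']).as_matrix()[:,0]]))
"
```

```text
time_s: 15.8
position: [622.9, -197.9, 167.8]
eef_rot: [0.519, 0.476, -0.418, 0.574]
wrist_force: [0.6, -0.0, 0.2]
grip_width: 0.1
t 15.80 P_st [  11.8 -274.9  167.8] F_st [ 0.57 -0.09  0.16] yawerr(units) 0.086 w 0.1 j [-0.41  0.04  1.33  0.09  1.59 -0.52]
need tool m [ 0.0162 -0.0091 -0.0101]
[[490.42841994 198.64536483]]
[[495.24841719 198.90200351]]
[[499.03110708 199.10341121]]
```

View pics/s23.png

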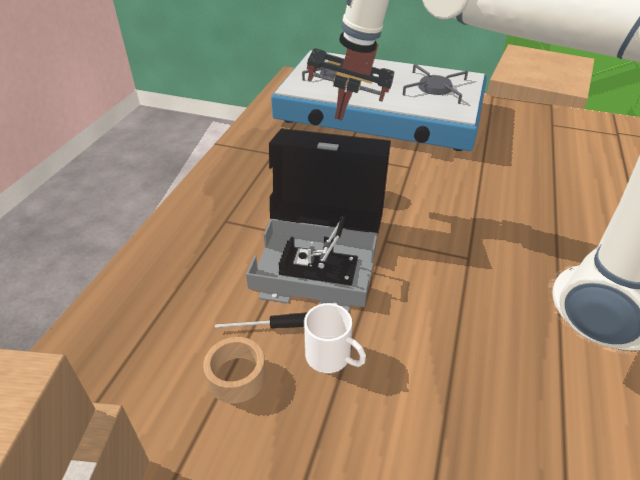

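View pics/t23.png

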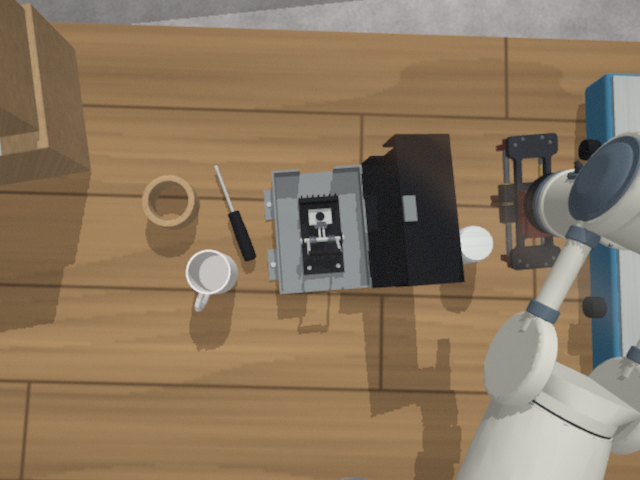

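```bash
python3 -m crank '[0.014,-0.008,-0.01,0,0, 0.014,-0.006,-0.015,0,0, 0,0,-0.015,0,0, 0,0,0,0,0]' 20
python3 -c "
from h import *
status()"
```

```text
time_s: 16.3
position: [616.1, -159.4, 154.6]
eef_rot: [0.521, 0.468, -0.414, 0.581]
wrist_force: [-0.8, -0.9, -0.4]
grip_width: 0.2
t 16.30 P_st [   8.9 -235.9  154.6] F_st [-0.92 -0.86 -0.42] yawerr(units) 0.105 w 0.2 j [-0.36 -0.03  1.43  0.08  1.54 -0.47]
```

```bash
python3 -m crank '[0.006,0,-0.008,0,0, 0.004,0,-0.008,0,0, 0,0,-0.008,0,0]'|grep force
python3 -c "
from h import *
status()"
python3 -m crank '[0.0,0,-0.007,0,0, 0.0,0,-0.007,0,0]'|grep force
python3 -c "
from h import *
status()"
```

```text
wrist_force: [-1.5, -9.7, 7.2]
t 16.60 P_st [  13.7 -217.9  152.9] F_st [-2.52 -9.46  7.2 ] yawerr(units) 0.094 w 0.3 j [-0.32 -0.05  1.46  0.07  1.51 -0.42]
wrist_force: [-2.9, -8.2, 5.7]
t 16.80 P_st [  14.7 -209.9  158.5] F_st [-3.74 -7.9   5.66] yawerr(units) 0.074 w 0.4 j [-0.3  -0.07  1.46  0.05  1.51 -0.4 ]
```

```bash
cat >> h.py <<'E'
def pics(n):
    import cv2
    s=imaging.camera('side');t=imaging.camera('top')
    a=s['pixels'][40:320,190:430];b=t['pixels'][100:380,230:560]
    cv2.imwrite(f'pics/{n}.png',np.hstack([cv2.resize(a,None,fx=1.4,fy=1.4,interpolation=cv2.INTER_CUBIC),cv2.resize(b,None,fx=1.4,fy=1.4,interpolation=cv2.INTER_CUBIC)]))
E
python3 -c "
from h import *
pics('c1')"
```

```text
(no output)
```

View pics/c1.png

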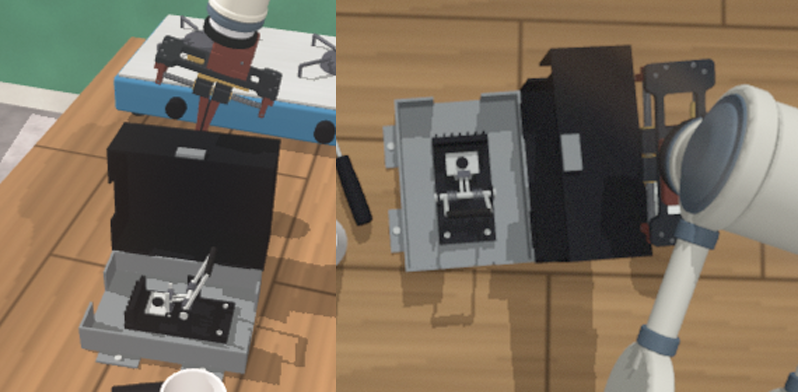

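```bash
python3 -m crank '[-0.003,0,-0.012,0,0, -0.003,0,-0.012,0,0, -0.003,0,-0.012,0,0, -0.003,0,-0.012,0,0]'|grep force
python3 -c "
from h import *
status();pics('c2')"
```

```text
wrist_force: [0.8, -4.1, 2.1]
t 17.30 P_st [  15.3 -170.2  178.8] F_st [ 0.42 -4.17  2.12] yawerr(units) 0.033 w 0.7 j [-0.21 -0.12  1.48  0.02  1.52 -0.31]
```

View pics/c2.png

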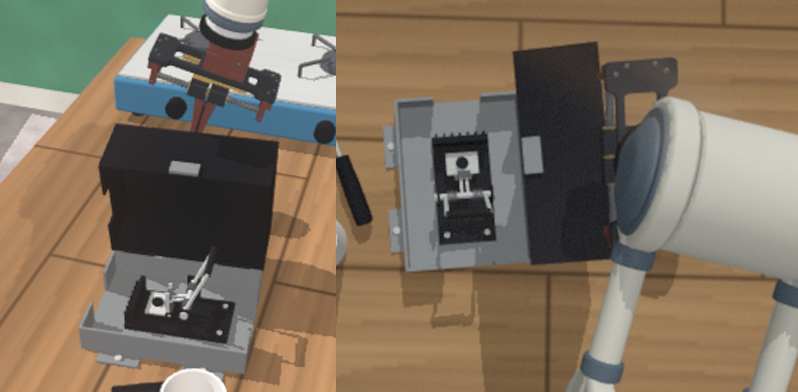

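```bash
python3 -m crank '[-0.0,0,-0.012,0,0, -0.0,0,-0.012,0,0, -0.0,0,-0.012,0,0, -0.0,0,-0.012,0,0]'|grep force
python3 -c "
from h import *
status();pics('c3')"
```

```text
wrist_force: [-1.0, -3.7, 5.8]
t 17.80 P_st [  18.3 -126.9  182.3] F_st [-1.34 -3.57  5.83] yawerr(units) 0.019 w 0.7 j [-0.13 -0.15  1.5  -0.01  1.51 -0.22]
```

View pics/c3.png

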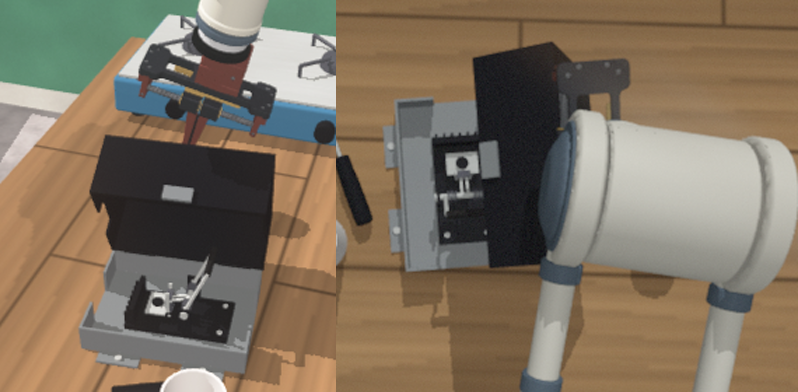

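```bash
python3 -m crank '[0.001,0,-0.011,0,0, 0.001,0,-0.011,0,0, 0.001,0,-0.011,0,0, 0.002,0,-0.011,0,0, 0.002,0,-0.011,0,0]'|grep force
python3 -c "
from h import *
status();pics('c4')"
```

```text
wrist_force: [-2.0, -1.0, 4.4]
t 18.40 P_st [ 22.6 -75.2 176.1] F_st [-2.14 -0.77  4.36] yawerr(units) 0.005 w 0.5 j [-0.02 -0.16  1.52 -0.05  1.5  -0.12]
```

View pics/c4.png

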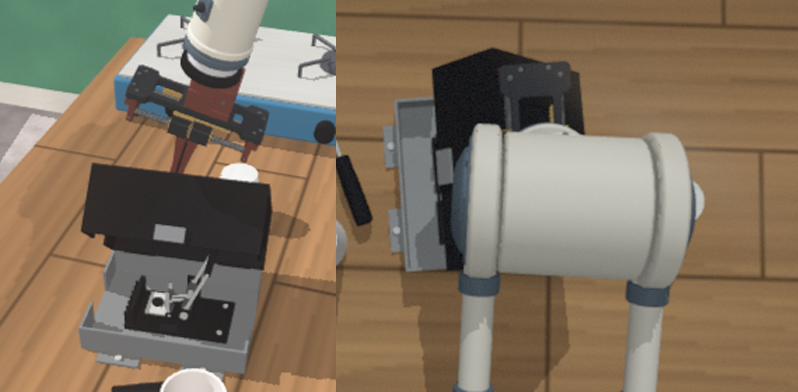

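```bash
python3 -m crank '[0.004,-0.001,-0.010,0,0, 0.004,-0.001,-0.010,0,0, 0.004,-0.001,-0.010,0,0, 0.005,-0.001,-0.010,0,0, 0.005,-0.001,-0.010,0,0]'|grep force
python3 -c "
from h import *
o,R=status();print(R[:,0]);pics('c5')"
```

```text
wrist_force: [-2.5, 0.2, 4.0]
t 19.00 P_st [ 26.5 -26.8 152.3] F_st [-2.48  0.47  4.03] yawerr(units) -0.004 w 0.2 j [ 0.07 -0.16  1.56 -0.07  1.46 -0.02]
[ 0.2790576  -0.05134769 -0.95890055]
```

View pics/c5.png

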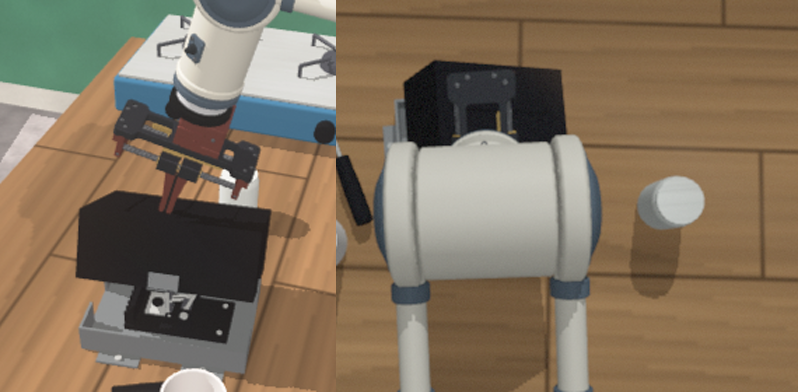

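```bash
python3 -m crank '[0.006,-0.0015,-0.008,0,0, 0.006,-0.0015,-0.008,0,0, 0.006,-0.0015,-0.008,0,0, 0.006,-0.0015,-0.008,0,0]'|grep force
python3 -c "
from h import *
status();pics('c6')"
```

```text
wrist_force: [-1.6, 1.0, 3.1]
t 19.50 P_st [ 28.4   4.6 124.1] F_st [-1.53  1.17  3.06] yawerr(units) -0.008 w 0.2 j [ 0.13 -0.14  1.6  -0.09  1.41  0.04]
```

View pics/c6.png

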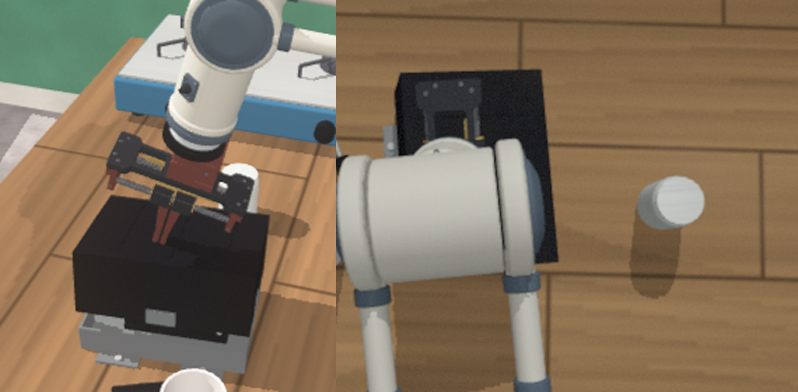

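```bash
python3 -m crank '[0.005,-0.0015,-0.006,0,0, 0.005,-0.0015,-0.005,0,0, 0.005,-0.0015,-0.004,0,0]'|grep force
python3 -c "
from h import *
status()"
python3 -m crank '[0.004,-0.0015,-0.002,0,0, 0.004,-0.0015,-0.001,0,0]'|grep force
python3 -c "
from h import *
status();pics('c7')"
```

```text
wrist_force: [-1.0, 2.8, 2.9]
t 19.90 P_st [ 28.2  19.9 105. ] F_st [-0.72  2.92  2.88] yawerr(units) -0.002 w 0.6 j [ 0.16 -0.13  1.63 -0.09  1.38  0.07]
wrist_force: [-14.0, -2.8, 24.0]
t 20.10 P_st [ 29.1  20.4 104. ] F_st [-14.18  -1.34  23.98] yawerr(units) -0.001 w 0.2 j [ 0.17 -0.14  1.63 -0.1   1.37  0.08]
```

View pics/c7.png

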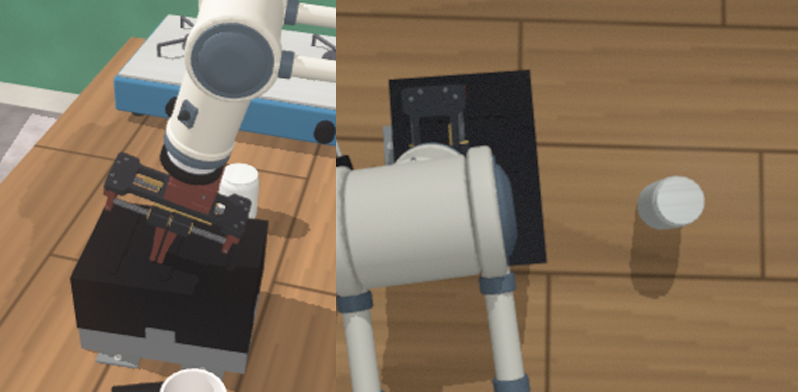

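The force jumped to 24 N at the predicted closed height, so the lid has seated. Retreating upward to inspect.

```bash
python3 -m crank '[-0.004,0,0,0,0, -0.01,0,0,0,0, -0.03,0,0,0,0, -0.04,0,0,0,0, -0.04,0,0,0,0, -0.04,-0.03,0,0,0, -0.02,-0.045,0,0,0, 0,-0.045,0,0,0]'|grep -E "force|pos"
python3 -m crank '[0,-0.03,-0.035,0,0, 0,-0.03,-0.04,0,0, 0,-0.03,-0.045,0,0, 0,0,-0.045,0,0, 0,0,-0.045,0,0, 0,0,-0.045,0,0, 0,0,0,0,0]'|grep -E "force|pos"
python3 -c "
from h import *
import cv2
status()
s=imaging.camera('side');t=imaging.camera('top')
cv2.imwrite('pics/s30.png',cv2.resize(s['pixels'][130:330,220:420],None,fx=3,fy=3,interpolation=cv2.INTER_CUBIC))
cv2.imwrite('pics/t30.png',t['pixels'])
for nm,c,z,o in(('s',s,3,(220,130)),('t',t,1,(0,0))):
  for ph in (0,0.03,0.06):
    cs,sn=np.cos(ph),np.sin(ph)
    print(nm,ph,np.round((proj(c,[st(x,-87+cs*175-sn*94,42+sn*175+cs*94) for x in(120,-120)]+[st(x,-87+cs*175,42+sn*175) for x in(120,-120)])-o)*z).tolist())
"
```

```text
position: [438.4, 94.3, 247.2]
wrist_force: [0.6, -1.1, 0.8]
position: [327.5, 340.2, 199.2]
wrist_force: [-0.8, -1.6, -0.6]
t 21.70 P_st [-227.3  290.4  199.2] F_st [-0.96 -1.48 -0.62] yawerr(units) -0.068 w 0.6 j [ 0.95 -0.38  1.66 -0.27  1.74  0.8 ]
s 0 [[57.0, 325.0], [448.0, 381.0], [72.0, 432.0], [438.0, 488.0]]
s 0.03 [[57.0, 315.0], [449.0, 371.0], [71.0, 427.0], [439.0, 482.0]]
s 0.06 [[58.0, 306.0], [450.0, 361.0], [70.0, 421.0], [439.0, 477.0]]
t 0 [[267.0, 157.0], [277.0, 296.0], [271.0, 170.0], [280.0, 295.0]]
t 0.03 [[269.0, 156.0], [278.0, 296.0], [271.0, 170.0], [280.0, 295.0]]
t 0.06 [[270.0, 155.0], [280.0, 296.0], [271.0, 169.0], [280.0, 295.0]]
```

View pics/s30.png

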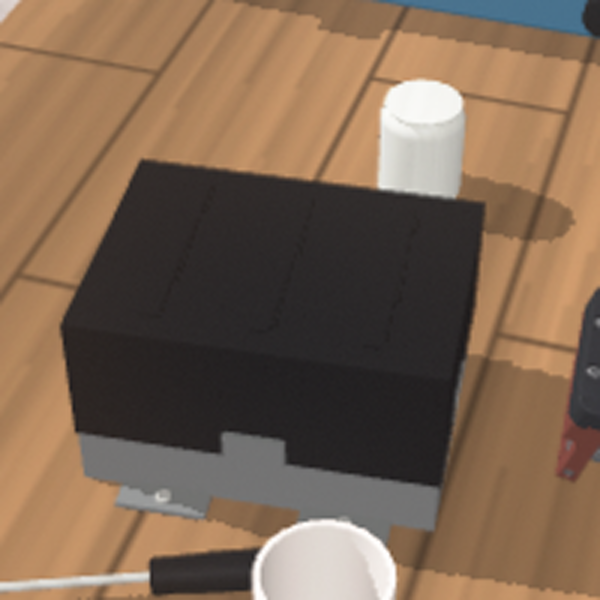

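View pics/t30.png

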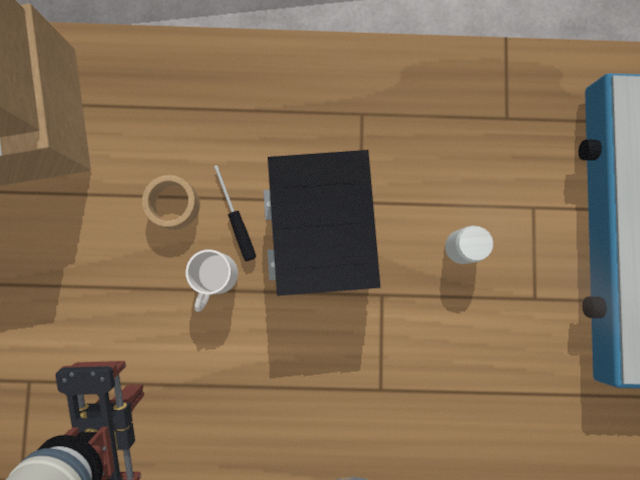

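```bash
python3 -m crank '[0,0,0,0,0, 0,0,0,0,0]'|grep -E "time|force"; python3 -c "
from rig import job_done
print(job_done())"
```

```text
time_s: 22.0
wrist_force: [-0.1, 0.7, 0.4]
the job is handed in; nothing more can be done
None
```

The trap was set and holding when I let go, and the lid is fully closed over it. I handed the job in at 22 s. I couldn't look inside after the lid closed, so I have no direct view that the trap is still set.

- **Setting the trap:** I gripped the bar and drew it back over the shaft. At about 2.07 rad it stopped moving and the pull rose to 17–18 N, so I stopped there. I estimate about 25–30 N on the catch, close to the 30 N at which it bends; it looked unbent and held afterwards.
- **Letting go:** Easing forward, the force on the bar reversed as the catch took it, at about 1.96 rad. I then relaxed to near zero force and opened the fingers. The pictures showed the bar standing back on the catch with the treadle level, including during most of the lid closing.
- **Closing the lid:** I pushed it over from behind with 3–12 N, then pressed until it seated at 24 N. In the last side picture its edges match the closed position to about a pixel.
- **Other things on the counter:** In the last pictures, the mug, tape, screwdriver and tin had not moved.

Two things did not go as expected:
- **Fingertip position:** The real fingertips ended about 35 mm short of the stated TCP. My first grasp closed on nothing, and I found the height by touching the bar lightly, at about 6 N.
- **Tool tilt:** The tool tilted gradually under load, to about 0.28 rad by the end of the lid closing. I allowed for this in the moves.

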